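# Fit out the picking beam in the bead stockroom

## Task

Clip every pick-light module on the table onto the beam's aluminium rail - black lip hooked under the rail edge nearest the robot, orange foot rocked down until it clicks under the far edge and the module lies flat - and lock the beacon in its bayonet socket: white stripe in line with the white marks, push down, turn clockwise about a quarter to the stop and let it spring up locked. When all of them are home, and only then, throw the red switch over to on (away from the robot). Leave the jars, bins, dish, carton and screwdriver where they are.

Things in the scene. Friction and masses are not known exactly. Their poses are not given: they have to be found in the camera images.
- rail_mid (a point): Centre of the top face of the beam's aluminium T rail. x across the rail, away from the robot; y along it; z up. Flange x -30 to 30, y -165 to 165 mm, 5 mm thick, on a web 20 mm wide. 46 mm above the table, 34 above the base plate, so 29 mm is free under each flange edge. Near edge (x = -30) takes the lips, far edge the feet. Black end stops 8 mm proud begin at y = +-157: three modules fit between, anywhere.
- beam: Picking beam, fixed: grey base plate 110 x 350 x 12 mm with the rail along its y. Origin at its underside centre, axes as the rail's.
- mod_a: Pick-light module, green button; may be absent. Origin at its underside centre (table level when standing), x from lip end to foot end, z up. White housing x +-45, y +-26, z 20 to 52 mm: grip across the 52 mm. Button at x = -20, 26 mm wide, 8 mm high. Lip and foot hang 20 mm below the housing. Clipped, the housing lies flat on the rail, x away from the robot, origin 20 mm under the rail top. 160 g.
- mod_a_lip (a point): Mouth of the slot of the rigid black lip at the -x end (module x = -30, z = 15 mm). Lip wall's inner face at x = -32; its tongue reaches in to x = -25, top at z = 10: slot 10 mm high, 7 deep. It goes on with the module tilted some 24 degrees, lip end low: lower it outside the near rail edge, move in so that the tongue is under the flange and the wall at the edge, then rock the foot end down.
- mod_a_press (a point): Where to press: on top of the housing over the foot (module x = 35, z = 52 mm), orange stripe. The orange sprung foot below has its stem's inner face at x = 32 and a nose reaching in to x = 25.5, nose top at z = 13, sloped lead-in beneath; it springs outward along x up to 8 mm (1.2 N at rest, 0.4 N/mm) and snaps under the far flange edge at about 5 to 20 N of push.
- mod_b: Pick-light module, blue button; may be absent. Origin at its underside centre (table level when standing), x from lip end to foot end, z up. White housing x +-45, y +-26, z 20 to 52 mm: grip across the 52 mm. Button at x = -20, 26 mm wide, 8 mm high. Lip and foot hang 20 mm below the housing. Clipped, the housing lies flat on the rail, x away from the robot, origin 20 mm under the rail top. 160 g.
- mod_b_lip (a point): Mouth of the slot of the rigid black lip at the -x end (module x = -30, z = 15 mm). Lip wall's inner face at x = -32; its tongue reaches in to x = -25, top at z = 10: slot 10 mm high, 7 deep. It goes on with the module tilted some 24 degrees, lip end low: lower it outside the near rail edge, move in so that the tongue is under the flange and the wall at the edge, then rock the foot end down.
- mod_b_press (a point): Where to press: on top of the housing over the foot (module x = 35, z = 52 mm), orange stripe. The orange sprung foot below has its stem's inner face at x = 32 and a nose reaching in to x = 25.5, nose top at z = 13, sloped lead-in beneath; it springs outward along x up to 8 mm (1.2 N at rest, 0.4 N/mm) and snaps under the far flange edge at about 5 to 20 N of push.
- mod_c: Pick-light module, yellow button; may be absent. Origin at its underside centre (table level when standing), x from lip end to foot end, z up. White housing x +-45, y +-26, z 20 to 52 mm: grip across the 52 mm. Button at x = -20, 26 mm wide, 8 mm high. Lip and foot hang 20 mm below the housing. Clipped, the housing lies flat on the rail, x away from the robot, origin 20 mm under the rail top. 160 g.
- mod_c_lip (a point): Mouth of the slot of the rigid black lip at the -x end (module x = -30, z = 15 mm). Lip wall's inner face at x = -32; its tongue reaches in to x = -25, top at z = 10: slot 10 mm high, 7 deep. It goes on with the module tilted some 24 degrees, lip end low: lower it outside the near rail edge, move in so that the tongue is under the flange and the wall at the edge, then rock the foot end down.
- mod_c_press (a point): Where to press: on top of the housing over the foot (module x = 35, z = 52 mm), orange stripe. The orange sprung foot below has its stem's inner face at x = 32 and a nose reaching in to x = 25.5, nose top at z = 13, sloped lead-in beneath; it springs outward along x up to 8 mm (1.2 N at rest, 0.4 N/mm) and snaps under the far flange edge at about 5 to 20 N of push.
- beacon: Beacon with bayonet plug, standing on the plug. Origin at the plug's underside centre, z up. Black plug 40 mm wide, 22 high; two lugs 10 mm wide, z 2 to 9, out to 30 mm from the axis along +x and -x; grey collar 66 mm wide, z 22 to 28; orange lens 48 mm along x, 28 along y, z 28 to 72: grip across the 28. White stripe on top in line with the lugs. Half a turn makes no difference. 160 g.
- socket: Bayonet socket, fixed: round grey housing 88 mm wide on a 110 mm square plate. Origin at table level on its axis, z up; rim 46 mm up. Entry notches for the lugs (16 mm wide) lie along its +x and -x, marked by white dashes on the rim; bore 45 mm. Orange dots mark where the lugs point when locked.
- socket_rim (a point): Centre of the socket's mouth, 46 mm up. The beacon set in the notches rests on the sprung plunger (0.5 N/mm), its origin about 39 mm above the table. Push it down to 24-25.5 mm (the collar meets the rim at 24; about 9 N), turn it clockwise seen from above by 76 degrees (stop at about 80; a hump ends at about 64) keeping it down, let go: it springs up to about 31 mm, locked.
- switch (a joint): Red-knobbed toggle lever: 0 = leaning towards its block's -x (off, towards the robot), 1.0 rad = fully over to +x, away from the robot (on). Friction only: stays where left.
- switch_tip (a point): Centre of the lever's red ball (26 mm), 92 mm above the table at either end of its swing, 102 at mid swing. Lever 80 mm long, pivot 22 mm above the table over the block's centre.
- switch_base: Grey block under the lever, fixed, 70 x 50 x 25 mm, origin at its underside centre; x is the way the lever is thrown to switch on.
- jar: Green glass jar with white lid, 56 mm wide, 85 mm tall; bystander, leave where it is. Origin at its underside centre.
- jar_small: Small amber jar with black lid, 48 mm wide, 70 mm tall; bystander, leave where it is. Origin at its underside centre.
- dish: White ceramic dish, 64 mm wide, 25 mm tall; bystander, leave where it is. Origin at its underside centre.
- carton: Small cardboard carton 100 x 60 x 35 mm; bystander, leave where it is. Origin at its underside centre.
- driver: Screwdriver lying flat, 170 mm long; bystander, leave where it is.
- bin_blue: Clear bin with blue beads, 100 x 70 x 55 mm; bystander, leave where it is. Origin at its underside centre.
- bin_copper: Clear bin with copper beads, 100 x 70 x 55 mm; bystander, leave where it is. Origin at its underside centre.
Not all that is in view belongs to the job. What is shaped like the mod_c but pink or purple is not meant.

How it is judged:
By the outcome, as a careful person would: the job done as asked, in the order asked, and still so for the second after the job is handed in, with the robot touching nothing.
Of mod_a, mod_b, mod_c only 2 to 3 are there at a start; the rules pass over those that are not, and their reading is None.
At some moment in a run one of mod_a, mod_b, mod_c may be knocked a few centimetres aside while the robot is not near it.
It also fails if it takes over 210 s, if anything falls off the work surface, if the arm or the gripper's body presses on something with over 40 N, if the wrist force passes 120 N, or if a joint passes its speed limit or range.

## Robot

A 6-joint arm with a two-finger parallel gripper is mounted at the origin on the work surface. World frame = base frame: x ahead of the robot, y to its left, z up, the work surface at z = 0. Lengths are in mm, angles in rad, forces in N, time in s.
With the tool pointing down it reaches from about 300 to 875 mm from the base axis. Payload 6.4 kg.
Tool frame: the origin (TCP) lies between the finger pads; the fingertips stand env.tips_ahead ahead of it and the grasp point (between the pads) is the TCP (env.tips_ahead is the distance from the TCP to the fingertips, in mm); z points along the fingers, y is the line along which they close (so a half turn about z gives the same grasp; the last joint's range is limited). The gripper opens to 85 mm and grips with 20 to 120 N. Pads are 22 mm wide; open, the fingers measure 114 mm over their backs; the gripper's body (76 mm by 85 mm) begins 54 mm behind the grasp point. The pads swing forward as they close: fully open they stand 13 mm farther back than shut.
Start: joints at [1.141, 0.181, 1.607, -0, 1.354, -0.206], TCP at [127.6, 560.678, 250.288] pointing down, gripper open.
Joint ranges: [-2.99, 2.99], [-0.89, 2.07], [0.3, 2.58], [-1.14, 4.28], [0, 2.63], [-3.12, 3.12]. Speed limits (rad/s): [2.57, 2.57, 3.01, 3.14, 3.14, 3.14].

## Interface

Orientations are given as a unit quaternion [x, y, z, w].
In Python, from rig import env gives the robot as it stands.
- The arm moves only by the shell command python3 -m pendant 'ROWS' [FORCE]. ROWS is JSON, a list of rows, each a list of 3 entries, a list of its own where there are three numbers: the shift along the world's x, y, z in cm, then the turn, a rotation vector about the world's x, y, z in rad, then the opening, from 0 (shut) to 1 (fully open). A call has 1 to 20 rows; each row shifts and turns the commanded pose from where the row before left it; what a row does not reach is not made up. A row lasts 1/10 s, in which the tool goes at most 50 mm and 8.59 degrees, less where a joint would pass 70% of its speed; a pose out of reach is approached as far as the arm can. A call with a gripper value outside its range is refused whole. The fingers move at their own pace and stop on an object; FORCE is the grip in N (left out, the last holds). Time passes only in rows, so rows that do not move let the fingers close. It gives the time, the measured TCP pose, the force, the opening and the grip force at its end, in the units of the state.
- env.sense(): the state, without advancing time (a new reading comes with each control period).
- env.get_image(name): name is "scene" or "top"; returns a dict with "image" (384x512x3 uint8, red, green, blue), "depth" (384x512 float32, mm along the optical axis (not along the pixel's ray), 0 where there is no reading), "camera_matrix" (3x3 intrinsics, pixels), "world_to_cam" (4x4, takes a point from world to camera coordinates). Camera axes: x right, y down, z forward; pixel columns grow to the right and rows downward; lengths in mm; the calibration is good to about 2 mm. A picture is of the moment at which its call begins.
- env.job_done(): hands the job in; it is judged then, once.
The state is a dict: "time": time; "joint_pos": joint angles; "qvel": joint speeds; "joint_efforts": joint torques, N m; "eef_pos": TCP position; "orientation": TCP orientation; "ft_force": force on the tool from outside, world axes, zero at the start; "moment": the same for the moment, N m; "grip_width": finger opening in mm; "grip_force": force on a finger pad.
Only numpy, scipy, OpenCV 4.12 (cv2) and the standard library are available. Lean on these libraries where they do the work, as an engineer would, in place of code of your own. Each camera call takes 0.05 s, during which the arm holds its last target. There are 200 camera calls.

## Working session

There is one attempt and no reset: what is moved stays moved. The work goes in short steps, Python scripts to look and compute and a shell command to move; the robot and the scene stay as the last step left them, time stands still between calls to the robot, and variables do not carry over. Pictures are saved under pics/ and viewed, at most 14 in all, crops included, and the job is handed in when it is done.

```bash
ls; mkdir -p pics; python3 - <<'E'
from rig import env
import cv2,numpy as np
for n in("top","scene"):
    d=env.get_image(n); cv2.imwrite(f"pics/{n}0.png",cv2.resize(d["image"][:,:,::-1],(800,600),interpolation=cv2.INTER_CUBIC))
    np.savez(f"{n}0.npz",**d); print(d["camera_matrix"],d["world_to_cam"])
print(env.sense(),env.tips_ahead)
E
```

```text
pics
[[394.52422967   0.         260.00653907]
 [  0.         394.52422967 193.51465215]
 [  0.           0.           1.        ]] [[-8.89037003e-03 -9.99957301e-01  2.52160262e-03  3.91524022e+01]
 [-9.97478621e-01  8.69071992e-03 -7.04334640e-02  5.48860128e+02]
 [ 7.04085419e-02 -3.14142426e-03 -9.97513292e-01  1.16101192e+03]
 [ 0.00000000e+00  0.00000000e+00  0.00000000e+00  1.00000000e+00]]
[[425.9162693    0.         260.14534813]
 [  0.         425.9162693  189.67679576]
 [  0.           0.           1.        ]] [[-5.44248818e-01  8.38914052e-01 -4.05440098e-03  2.62572599e+02]
 [ 7.20034926e-01  4.64634501e-01 -5.15426509e-01 -3.78737520e+02]
 [-4.30514726e-01 -2.83439578e-01 -8.56924195e-01  1.46320858e+03]
 [ 0.00000000e+00  0.00000000e+00  0.00000000e+00  1.00000000e+00]]
{'time': 0.1, 'joint_pos': array([ 1.14072067e+00,  1.81464557e-01,  1.60789431e+00,  1.73510532e-05,
        1.35379000e+00, -2.06304048e-01]), 'qvel': array([ 0.00096191, -0.00224901, -0.001838  , -0.00037912,  0.0003647 ,
        0.00095378]), 'joint_efforts': array([ 1.08456523e-03, -4.45878911e+01, -3.52239275e+01, -1.39477283e-04,
        4.12901718e-03, -3.45653746e-05]), 'eef_pos': array([127.38339849, 560.24476093, 249.48206647]), 'orientation': array([ 1.11654340e-01,  9.93746800e-01, -7.36400597e-04, -2.51475125e-04]), 'ft_force': array([-0.40467075, -0.49749554,  0.685897  ]), 'moment': array([ 0.00781422,  0.03031702, -0.02377963]), 'grip_force': 0.0, 'grip_width': 85.29535921083256} 19.0
```

View pics/top0.png

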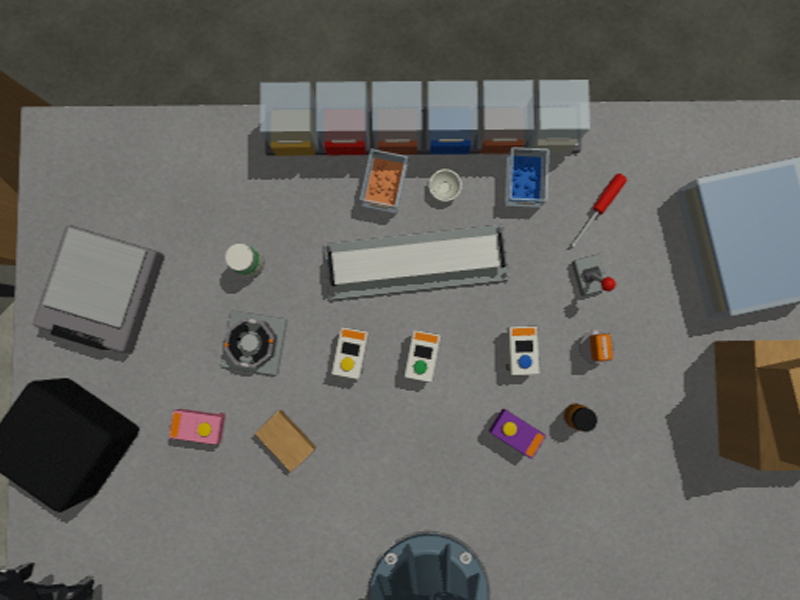

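View pics/scene0.png

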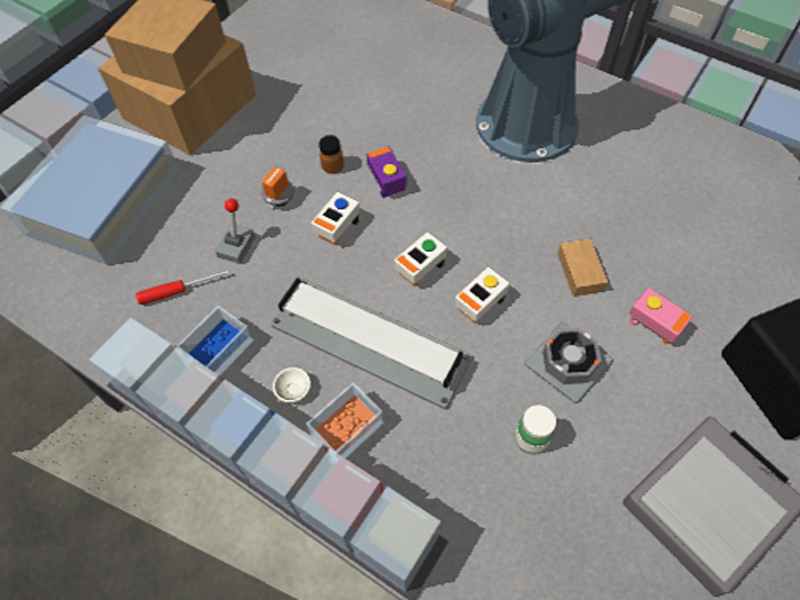

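```bash
cat > h.py <<'E'
import numpy as np,cv2
from rig import env
def cloud(d):
    K=d["camera_matrix"];T=np.linalg.inv(d["world_to_cam"]);z=d["depth"].astype(float)
    v,u=np.indices(z.shape)
    p=np.stack([(u-K[0,2])/K[0,0]*z,(v-K[1,2])/K[1,1]*z,z],-1)
    w=p@T[:3,:3].T+T[:3,3]; w[z<=0]=np.nan
    return w
def ortho(d,h,x0,x1,y0,y1,s):
    """rectify onto plane z=h: rows from x1 down to x0, cols from y1 to y0; s px per mm"""
    M=d["camera_matrix"]@d["world_to_cam"][:3]
    H=np.stack([M[:,0],M[:,1],M[:,2]*h+M[:,3]],1) # (x,y,1)->px
    A=np.array([[0,-1/s,x1],[-1/s,0,y1],[0,0,1]]) # outpx->(x,y)
    return cv2.warpPerspective(d["image"],H@A,(int((y1-y0)*s),int((x1-x0)*s)),flags=cv2.INTER_LINEAR|cv2.WARP_INVERSE_MAP)
def modules(d,lo=44,hi=66):
    """components of high points"""
    w=cloud(d);hsv=cv2.cvtColor(d["image"],cv2.COLOR_RGB2HSV)
    m=((w[...,2]>lo)&(w[...,2]<hi)&(w[...,0]>150)&(w[...,0]<800)).astype(np.uint8)
    n,l,st,_=cv2.connectedComponentsWithStats(m,connectivity=4)
    out=[]
    for i in range(1,n):
        if st[i,4]<60: continue
        k=l==i; p=w[k];h=hsv[k]
        r=cv2.minAreaRect(p[:,:2].astype(np.float32))
        o=(h[:,0]>5)&(h[:,0]<17)&(h[:,1]>150)&(h[:,2]>120)
        c=np.array(r[0]); 
        out.append((c,r[1],r[2],np.median(p[:,2]),p[o][:,:2].mean(0) if o.sum()>8 else None,st[i,4]))
    return out
E
python3 - <<'E'
from h import *
np.set_printoptions(precision=1,suppress=True)
for n in("top","scene"):
    d=dict(np.load(n+"0.npz"));print(n)
    w=cloud(d);print("table z std",np.nanstd(w[300:340,200:280,2]),np.nanmedian(w[280:300,220:300,2]))
    for o in modules(d):print(o[0],np.array(o[1]),round(o[2],1),o[3],o[4],o[5])
d=dict(np.load("top0.npz"))
a=ortho(d,52,330,690,-360,440,1);cv2.imwrite("pics/o52.png",a[:,:,::-1])
E
```

```text
top
table z std 2.281722191451242 -0.7609486998027251
[ 769.6 -198.4] [69.8 63.7] 87.3 52.26866295250966 None 110
[770.5  77.1] [70.1 75. ] 77.9 52.886258698775805 None 100
[ 641.8 -524.1] [256.7   6.6] 11.5 55.565605343845846 None 323
[577.4 617.5] [182.1 205. ] 72.8 57.675668659598614 None 4197
[628.6  14.1] [ 62.5 329.6] 5.9 46.270705642428425 None 1732
[623.4 326.4] [30.4 55.8] 53.9 55.515857345466316 None 76
[494.7 354.3] [24.4 55.6] 56.7 45.62109143585917 None 77
[477.7 296.7] [78.3 32. ] 4.9 46.12949123708995 None 144
[454.8 139.7] [52.  89.7] 78.6 51.67479071288835 [488.9 134.3] 557
[ 456.6 -183.8] [88.7 52.8] 1.9 51.79587890987591 [ 491.6 -180.1] 553
[448.2   5.1] [51.7 89.6] 78.2 51.799516982588784 [482.2  -0.6] 554
[ 361.2 -562.5] [  5.9 218.6] 89.9 55.255992183236 None 311
[444.8 340.3] [58.4 27.9] 54.3 46.1008318153506 None 77
[316.1 597.3] [222.9 106.2] 14.8 55.755053503862655 None 282
[321.4 424.3] [90.7 52.8] 81.9 51.590249509800515 [326.8 461.1] 587
[ 303.4 -169.8] [90.5 51.6] 57.2 51.75844866259206 [ 284.6 -197.7] 572
scene
table z std 52.21410723169937 0.8935287722
[... 340 characters left out ...]
75
[ 455.1 -180.1] [92.7 54.4] 1.9 53.03697263119409 [ 490.2 -180.4] 447
[447.2   8.6] [53.4 92.2] 78.0 53.00071864156729 [481.1   0.4] 502
[453.4 142.1] [54.  92.3] 79.0 53.033812522036555 [488.  135.6] 543
[627.6  15.9] [ 65.2 331.9] 5.8 46.97214503690384 None 2294
[320.3 427.6] [90.2 57. ] 79.8 53.099296607221504 [325.5 461.6] 598
[ 768.1 -195.5] [73.7 65. ] 88.7 52.52573580335627 None 183
[474.8 330.6] [87.9 89.5] 80.4 47.03601328067168 [475.6 322.6] 501
[365.4 615.8] [174.1   8.7] 56.1 54.658533828606096 None 373
[768.3  79.8] [72.8 73.1] 79.6 53.76117251612652 None 185
[576.6 620.8] [180.  208.8] 72.8 59.34376428487491 None 6734
[642.8 342.2] [32.  55.2] 10.3 56.67804088815501 None 129
```

View pics/o52.png

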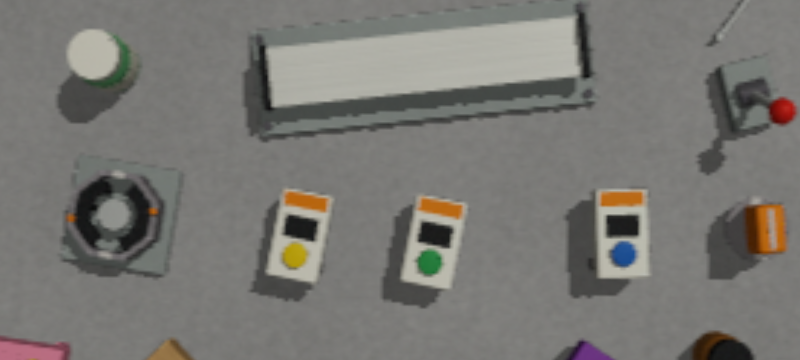

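```bash
cat >> h.py <<'E'
from scipy.spatial.transform import Rotation as R
def tool(yaw,tilt=0):
    """tool-down orientation: closing line along y turned by yaw(deg); tilt(deg)>0 = lip end low, fingers forward"""
    return R.from_euler('z',yaw,degrees=True)*R.from_euler('y',-tilt,degrees=True)*R.from_quat([0,1,0,0])
def plan(pos,rot,s=None):
    s=s or env.sense(); c=R.from_quat(s["orientation"])
    d=(np.array(pos)-s["eef_pos"])/10
    rv=(rot*c.inv()).as_rotvec(); rv2=(rot*R.from_euler('z',180,degrees=True)*c.inv()).as_rotvec()
    if np.linalg.norm(rv2)<np.linalg.norm(rv): rv=rv2
    print("shift cm",d.round(2),"turn",rv.round(3),"rows>=",max(np.linalg.norm(d)/5,np.linalg.norm(rv)/.15).round(1))
RAIL=np.array([628.1,15.0,46]);RYAW=5.85
def onrail(x,y,z):
    return RAIL+R.from_euler('z',RYAW,degrees=True).apply([x,y,z])
E
python3 - <<'E'
from h import *
np.set_printoptions(precision=1,suppress=True)
plan([454,141,110],tool(-11.3))
for n in("top","scene"):
    d=dict(np.load(n+"0.npz"));w=cloud(d);hsv=cv2.cvtColor(d["image"],cv2.COLOR_RGB2HSV)
    def comp(m,name):
        n_,l,st,c=cv2.connectedComponentsWithStats(m.astype(np.uint8))
        for i in range(1,n_):
            if st[i,4]>6:
                p=w[l==i];r=cv2.minAreaRect(p[:,:2].astype(np.float32));print(n,name,st[i,4],"mean",p.mean(0),"rect",np.array(r[0]),np.array(r[1]),round(r[2],1))
    X,Y,Z=w[...,0],w[...,1],w[...,2];H,S,V=[hsv[...,i] for i in range(3)]
    bx=(abs(X-465)<60)&(abs(Y+310)<60)
    comp(bx&(Z>66)&(Z<80),"lens top")
    comp(bx&(Z>66)&(Z<80)&(S<110),"stripe")
    comp(bx&(Z>18)&(Z<34),"collar")
    comp((abs(X-565)<60)&(abs(Y+295)<80)&(S>180)&((H<5)|(H>175))&(Z>60),"ball")
    comp((abs(X-575)<70)&(abs(Y+295)<80)&(Z>20)&(Z<28),"swblock")
    so=np.hypot(X-475,Y-328)<62
    comp(so&(Z>40)&(Z<50),"rim")
    comp(so&(Z>36)&(H>5)&(H<20)&(S>130),"dots")
    comp(so&(Z>40)&(S<40)&(V>165),"dash")
    a=ortho(d,46,410,545,260,395,4);cv2.imwrite(f"pics/so_{n}.png",a[:,:,::-1])
i=np.hstack([cv2.imread("pics/so_top.png"),cv2.imread("pics/so_scene.png")])
cv2.imwrite("pics/so.png",cv2.resize(i,(800,400)))
E
```

```text
shift cm [ 32.7 -41.9 -13.9] turn [ 0. -0.  0.] rows>= 11.0
top lens top 163 mean [ 461.  -325.7   71. ] rect [ 461.1 -327. ] [29.3 45.6] 89.5
top stripe 28 mean [ 461.4 -325.5   71.6] rect [ 461.2 -324.9] [34.5  7.2] 6.3
top collar 161 mean [ 462.2 -311.9   27.3] rect [ 462.7 -318.4] [49.6 62.6] 87.4
top collar 15 mean [ 463.7 -356.4   27.1] rect [ 465.4 -356.8] [26.8  6.5] 5.2
top ball 55 mean [ 573.6 -323.7  106.2] rect [ 573.9 -324.5] [20.9 18.3] 14.4
top swblock 251 mean [ 601.5 -316.2   24.3] rect [ 600.  -320.8] [69. 50.] 13.9
top rim 465 mean [476.  327.6  45.2] rect [475.7 327.9] [88.2 87.8] 80.6
top rim 33 mean [472.6 326.3  41.9] rect [473.5 326.4] [26.1 25.4] 66.9
top dots 7 mean [472.2 370.   44.3] rect [471.8 370. ] [4.5 6.9] 52.7
scene lens top 125 mean [ 461.4 -321.4   71.7] rect [ 460.5 -322.6] [49.  29.3] 2.3
scene stripe 21 mean [ 458.1 -324.9   73.4] rect [ 457.6 -324.2] [41.3  9. ] 2.6
scene collar 140 mean [ 466.8 -311.    28.6] rect [ 466.4 -316.5] [47.2 64.8] 42.6
scene ball 50 mean [ 576.5 -321.6  105.4] rect [ 576.3 -322.6] [16.3 21.3] 35.1
scene swblock 206 mean [ 603.4 -313.3   24.8] rect [ 599.4 -318.1] [72.3 51.6] 13.1
scene rim 556 mean [476.2 330.9  46.2] rect [474.9 330.7] [88.2 89.3] 81.2
scene rim 87 mean [475.4 331.   42.3] rect [475.  331.5] [30.3 28.9] 26.4
scene dots 8 mean [470.  370.8  45. ] rect [468.7 369.8] [10.   6.7] 43.1
scene dash 10 mean [434.3 337.2  48. ] rect [433.9 337.1] [7.1 9.9] 8.6
scene dash 75 mean [475.2 330.4  42.4] rect [475.2 330. ] [27.3 26.8] 23.1
scene dash 11 mean [515.4 323.7  48.3] rect [515.5 323.5] [ 4.4 13.2] 13.4
```

View pics/so.png

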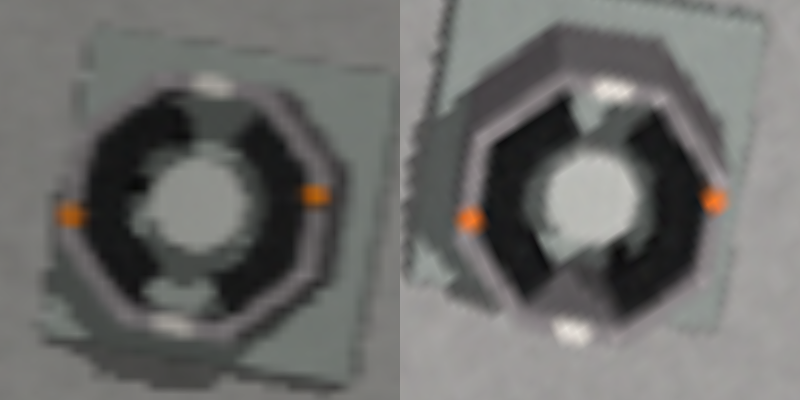

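```bash
python3 -m pendant '[[[2.4,-3,-1],[0,0,0],1],[[2.4,-3,-1],[0,0,0],1],[[2.4,-3,-1],[0,0,0],1],[[2.4,-3,-1],[0,0,0],1],[[2.4,-3,-1],[0,0,0],1],[[2.4,-3,-1],[0,0,0],1],[[2.4,-3,-1],[0,0,0],1],[[2.4,-3,-1],[0,0,0],1],[[2.4,-3,-1],[0,0,0],1],[[2.4,-3,-1],[0,0,0],1],[[2.4,-3,-1],[0,0,0],1],[[2.4,-3,-1],[0,0,0],1],[[2.4,-3,-1],[0,0,0],1],[[1.5,-2.9,-1],[0,0,0],1],[[0,0,0],[0,0,0],1],[[0,0,0],[0,0,0],1]]' 40; python3 - <<'E'
from h import *
np.set_printoptions(precision=1,suppress=True)
s=env.sense();print(s["eef_pos"],s["orientation"])
plan([454,141,40],tool(-11.3))
for n in("top","scene"):
    for o in modules(env.get_image(n)):
        if o[4] is not None and o[5]>300: print(n,o[0],np.array(o[1]),round(o[2],1),o[4])
E
```

```text
time: 1.7
eef_pos: [454.1, 141.3, 109.8]
orientation: [0.113, 0.994, 0.0, -0.001]
ft_force: [0.1, -0.2, 0.6]
grip_width: 85.0
grip_force: 0.0
[454.1 141.3 109.8] [ 0.1  1.   0.  -0. ]
shift cm [-0. -0. -7.] turn [-0. -0.  0.] rows>= 1.4
top [ 456.7 -183.3] [88.3 52.7] 1.3 [ 491.5 -180.7]
top [448.3   5. ] [52.  89.7] 78.1 [482.3  -0.5]
top [321.4 424.4] [91.2 53. ] 81.7 [326.5 461.1]
top [ 303.6 -169.6] [90.  51.6] 57.0 [ 284.6 -197.8]
scene [ 302.9 -165.6] [90.3 52.4] 57.4 [ 283.6 -197.2]
scene [ 454.5 -180.4] [92.4 54.7] 0.8 [ 490.2 -180.8]
scene [446.1   8.6] [54.4 93. ] 76.8 [481.2   0.4]
scene [454.  142.3] [53.5 93.3] 78.5 [488.1 135.8]
scene [321.  427.6] [89.8 55.2] 81.9 [326.4 460.7]
scene [475.1 330.5] [88.  89.3] 80.4 [475.5 326.7]
```

```bash
sed -i 's/print("shift cm",d.round(2),"turn",rv.round(3)/print("shift cm",d.round(2).tolist(),"turn",rv.round(3).tolist()/' h.py; python3 -m pendant '[[[0,0,-2],[0,0,0.03],1],[[0,0,-2.5],[0,0,0],1],[[0,0,-2.5],[0,0,0],1],[[0,0,0],[0,0,0],1],[[0,0,0],[0,0,0],0],[[0,0,0],[0,0,0],0],[[0,0,0],[0,0,0],0],[[0,0,0],[0,0,0],0],[[0,0,0],[0,0,0],0]]' 80; python3 - <<'E'
from h import *
np.set_printoptions(precision=3,suppress=True)
s=env.sense();print(s["eef_pos"],s["orientation"],s["grip_width"],s["grip_force"])
# sequence TCP targets in rail frame, module y position 100, grip at module z=40 (x=0)
def tcp(theta,O,y,zg=40,xg=0):
    t=np.radians(theta);c,s_=np.cos(t),np.sin(t)
    return onrail(O[0]+xg*c-zg*s_,y,O[1]+xg*s_+zg*c)
plan(tcp(24,(-10,40),100),tool(RYAW,24))
plan(tcp(24,(-10,-6.5),100),tool(RYAW,24))
E
```

```text
time: 2.7
eef_pos: [456.1, 142.0, 42.2]
orientation: [0.097, 0.995, 0.0, 0.002]
ft_force: [-1.6, 2.3, 6.8]
grip_width: 50.6
grip_force: 82.5
[456.095 142.043  42.201] [0.097 0.995 0.    0.002] 50.573875522466366 82.49422788619995
shift cm [13.57, -3.02, 8.03] turn [-0.02, -0.417, 0.291] rows>= 3.4
shift cm [13.57, -3.02, 3.38] turn [-0.02, -0.417, 0.291] rows>= 3.4
```

```bash
python3 -m pendant '[[[0,0,2],[0,0,0],0],[[0,0,3],[0,0,0],0],[[0,0,3],[0,0,0],0],[[0,0,3],[0,0,0],0],[[2,-0.5,0],[-0.003,-0.06,0.042],0],[[2,-0.5,0],[-0.003,-0.06,0.042],0],[[2,-0.5,0],[-0.003,-0.06,0.042],0],[[2,-0.5,0],[-0.003,-0.06,0.042],0],[[2,-0.5,0],[-0.003,-0.06,0.042],0],[[2,-0.5,0],[-0.003,-0.06,0.042],0],[[1,0,0],[-0.003,-0.06,0.042],0],[[0,0,0],[0,0,0],0],[[0,0,0],[0,0,0],0],[[0,0,0],[0,0,0],0]]' 80; python3 - <<'E'
from h import *
np.set_printoptions(precision=3,suppress=True)
s=env.sense();print(s["eef_pos"],s["orientation"],R.from_quat(s["orientation"]).as_matrix()[:,2])
d=env.get_image("scene");cv2.imwrite("pics/c1.png",cv2.resize(d["image"][150:290,150:400,::-1],(800,448),interpolation=cv2.INTER_CUBIC));np.savez("c1.npz",**d)
d=env.get_image("top");np.savez("c1t.npz",**d)
E
```

```text
time: 4.1
eef_pos: [584.3, 111.9, 150.7]
orientation: [-0.051, 0.977, 0.01, 0.207]
ft_force: [-0.0, -0.3, -1.2]
grip_width: 50.4
grip_force: 84.3
[584.343 111.87  150.654] [-0.051  0.977  0.01   0.207] [ 0.404  0.04  -0.914]
```

View pics/c1.png

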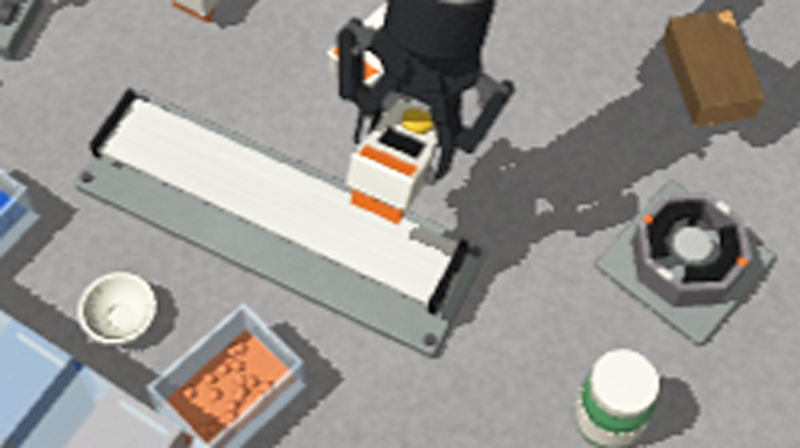

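```bash
cat >> h.py <<'E'
def held(d,s=None):
    """offset of the held module relative to TCP: its end face / top in (module-like) tool axes"""
    s=s or env.sense(); w=cloud(d)
    t=R.from_quat(s["orientation"]).inv().apply((w-s["eef_pos"]).reshape(-1,3))
    m=np.stack([-t[:,0],t[:,1],-t[:,2]],1); m=m[np.isfinite(m).all(1)]
    f=m[(abs(m[:,1])<20)&(m[:,0]>36)&(m[:,0]<56)&(m[:,2]>-14)&(m[:,2]<4)]
    u=m[(abs(m[:,1])<20)&(m[:,0]>15)&(m[:,0]<38)&(m[:,2]>0)&(m[:,2]<25)]
    y=m[(m[:,0]>30)&(m[:,0]<60)&(m[:,2]>-14)&(m[:,2]<15)&(abs(m[:,1])<40)]
    print("face x",np.round(np.median(f[:,0]),1),len(f)," top z",np.round(np.median(u[:,2]),1),len(u),"slope",np.round(np.polyfit(u[:,0],u[:,2],1),3)," y",np.percentile(y[:,1],[2,98]).round(1))
E
python3 - <<'E'
from h import *
held(dict(np.load("c1.npz")));held(dict(np.load("c1t.npz")))
E
```

```text
face x 42.6 94  top z 11.2 95 slope [ 0.014 10.79 ]  y [-24.5  26.1]
face x 43.2 28  top z 9.3 128 slope [0.06  7.782]  y [-27.2  21.6]
```

```bash
cat >> h.py <<'E'
def tcp(theta,O,y,xg=2.2,zg=42):
    t=np.radians(theta);c,s_=np.cos(t),np.sin(t)
    return onrail(O[0]+xg*c-zg*s_,y,O[1]+xg*s_+zg*c)
def mod_pose(xg=2.2,zg=42):
    """where the held module's origin is, in rail frame, with tilt"""
    s=env.sense();q=R.from_quat(s["orientation"]);m=q*R.from_quat([0,1,0,0]).inv()
    O=s["eef_pos"]-m.apply([xg,0,zg]); r=R.from_euler('z',-RYAW,degrees=True)
    ax=r.apply(m.apply([1,0,0]))
    print("O rail",r.apply(O-RAIL).round(1),"tilt",np.degrees(np.arcsin(ax[2])).round(1),"yawerr",np.degrees(np.arctan2(ax[1],ax[0])).round(1),"F",r.apply(s["ft_force"]).round(1),"grip",s["grip_width"].round(1))
E
python3 - <<'E'
from h import *
mod_pose();plan(tcp(24,(-10,10),100),tool(RYAW,24));plan(tcp(24,(-10,-6.5),100),tool(RYAW,24))
E
```

```text
Traceback (most recent call last):
  File "h.py", line 59, in mod_pose
    print("O rail",r.apply(O-RAIL).round(1),"tilt",np.degrees(np.arcsin(ax[2])).round(1),"yawerr",np.degrees(np.arctan2(ax[1],ax[0])).round(1),"F",r.apply(s["ft_force"]).round(1),"grip",s["grip_width"].round(1))
                                                                                                                                                                                          ^^^^^^^^^^^^^^^^^^^^^
AttributeError: 'float' object has no attribute 'round'
```

```bash
sed -i 's/s\["grip_width"\].round(1))$/round(s["grip_width"],1))/' h.py
python3 - <<'E'
from h import *
mod_pose();plan(tcp(24,(-10,10),100),tool(RYAW,24));plan(tcp(24,(-10,-6.5),100),tool(RYAW,24))
E
```

```text
O rail [-18.3 100.8  65.4] tilt 24.0 yawerr 0.2 F [-0.2  0.3 -2.8] grip 50.5
shift cm [0.84, 0.0, -5.54] turn [0.002, 0.0, -0.002] rows>= 1.1
shift cm [0.84, 0.0, -7.19] turn [0.002, 0.0, -0.002] rows>= 1.4
```

```bash
python3 -m pendant '[[[0.8,0,-3],[0,0,0],0],[[0,0,-2.2],[0,0,0],0],[[0,0,-1],[0,0,0],0],[[0,0,-1],[0,0,0],0],[[0,0,0],[0,0,0],0],[[0,0,0],[0,0,0],0]]' 80; python3 -c "
from h import *
mod_pose()"; python3 -m pendant '[[[0.3,0.03,0],[0,0,0],0],[[0.3,0.03,0],[0,0,0],0],[[0.3,0.03,0],[0,0,0],0],[[0.2,0.02,0],[0,0,0],0],[[0,0,0],[0,0,0],0]]' 80; python3 -c "
from h import *
mod_pose()"
```

```text
time: 4.8
eef_pos: [593.1, 111.7, 79.0]
orientation: [-0.051, 0.977, 0.01, 0.208]
ft_force: [0.0, -0.6, -1.0]
grip_width: 50.3
grip_force: 84.3
O rail [-9.8 99.7 -6.3] tilt 24.1 yawerr 0.2 F [-0.  -0.6 -1. ] grip 50.3
time: 5.3
eef_pos: [604.1, 112.8, 78.5]
orientation: [-0.051, 0.977, 0.01, 0.208]
ft_force: [-0.1, -0.5, -1.8]
grip_width: 50.4
grip_force: 84.3
O rail [ 1.2 99.7 -6.7] tilt 24.0 yawerr 0.2 F [-0.2 -0.4 -1.8] grip 50.4
```

Creep in until the wall meets the edge.

```bash
python3 -m pendant '[[[0.2,0.02,0],[0,0,0],0],[[0.15,0.02,0],[0,0,0],0],[[0,0,0],[0,0,0],0]]' 80; python3 -m pendant '[[[0.1,0.01,0],[0,0,0],0],[[0,0,0],[0,0,0],0]]' 80;python3 -m pendant '[[[0.1,0.01,0],[0,0,0],0],[[0,0,0],[0,0,0],0]]' 80; python3 -c "
from h import *
mod_pose()"
```

```text
time: 5.6
eef_pos: [607.1, 113.2, 78.3]
orientation: [-0.051, 0.977, 0.01, 0.208]
ft_force: [-0.5, -1.3, 0.2]
grip_width: 50.8
grip_force: 84.5
time: 5.8
eef_pos: [607.3, 113.3, 78.0]
orientation: [-0.051, 0.977, 0.01, 0.207]
ft_force: [-5.9, -1.6, 4.1]
grip_width: 50.6
grip_force: 85.4
time: 6.0
eef_pos: [607.6, 113.3, 77.9]
orientation: [-0.051, 0.977, 0.01, 0.206]
ft_force: [-10.6, -2.2, 8.4]
grip_width: 50.7
grip_force: 86.2
O rail [ 4.6 99.8 -7.4] tilt 23.8 yawerr 0.2 F [-10.7  -1.1   8.4] grip 50.7
```

```bash
python3 -m pendant '[[[-0.12,-0.01,0.1],[0,0,0],0],[[0.16,0.02,-0.12],[-0.005,0.052,0],0],[[0.17,0.02,-0.12],[-0.005,0.052,0],0],[[0,0,0],[0,0,0],0]]' 120;  python3 -c "
from h import *
mod_pose()"; python3 -m pendant '[[[0.16,0.02,-0.14],[-0.005,0.052,0],0],[[0.16,0.02,-0.15],[-0.005,0.052,0],0],[[0,0,0],[0,0,0],0]]' 120; python3 -c "
from h import *
mod_pose()"
```

```text
time: 6.4
eef_pos: [612.4, 113.6, 77.4]
orientation: [-0.052, 0.986, 0.007, 0.157]
ft_force: [-1.1, 0.5, -1.3]
grip_width: 50.4
grip_force: 124.9
O rail [ 5.4 99.6 -9.2] tilt 18.1 yawerr 0.2 F [-1.   0.6 -1.3] grip 50.4
time: 6.7
eef_pos: [616.0, 114.1, 74.7]
orientation: [-0.052, 0.993, 0.005, 0.106]
ft_force: [1.5, -0.4, 4.4]
grip_width: 50.0
grip_force: 125.6
O rail [  4.8  99.8 -12.8] tilt 12.2 yawerr 0.1 F [ 1.5 -0.6  4.4] grip 50.0
```

```bash
python3 -m pendant '[[[0.14,0.01,-0.15],[-0.005,0.052,0],0],[[0.14,0.01,-0.16],[-0.005,0.052,0],0],[[0,0,0],[0,0,0],0]]' 120;  python3 -c "
from h import *
mod_pose()"; python3 -m pendant '[[[0.12,0.01,-0.17],[-0.005,0.052,0],0],[[0.12,0.01,-0.18],[-0.005,0.052,0],0],[[0,0,0],[0,0,0],0],[[0,0,0],[0,0,0],0]]' 120; python3 -c "
from h import *
mod_pose();held(env.get_image('scene'))"
```

```text
time: 7.0
eef_pos: [619.4, 114.3, 71.8]
orientation: [-0.052, 0.997, 0.003, 0.055]
ft_force: [3.3, 0.7, 4.9]
grip_width: 50.1
grip_force: 125.8
O rail [  3.9  99.7 -16.2] tilt 6.4 yawerr 0.1 F [3.4 0.3 4.9] grip 50.1
time: 7.4
eef_pos: [621.0, 114.4, 68.5]
orientation: [-0.052, 0.999, 0.001, 0.003]
ft_force: [1.9, -0.0, 5.6]
grip_width: 50.3
grip_force: 126.7
O rail [  1.1  99.7 -19.5] tilt 0.4 yawerr 0.1 F [ 1.9 -0.2  5.6] grip 50.3
face x 42.1 43  top z 10.5 124 slope [0.033 9.559]  y [-22.9  25.9]
```

```bash
python3 -m pendant '[[[0,0,-0.12],[-0.003,0.03,0],0],[[0,0,0],[0,0,0],0],[[0,0,0],[0,0,0],0]]' 120;  python3 -c "
from h import *
mod_pose()"; python3 -m pendant '[[[0,0,0.12],[0.003,-0.03,0],0.72],[[0,0,0],[0,0,0],0.72],[[0,0,0],[0,0,0],0.72],[[0,0,2],[0,0,0],0.72],[[0,0,4],[0,0,0],0.72],[[0,0,5],[0,0,0],0.72],[[-4,-1.5,4],[0,0,0],1],[[-4,-4,0],[0,0,0],1],[[-4,-4,0],[0,0,0],1],[[-1,-2,0],[0,0,0],1]]' 60; python3 - <<'E'
from h import *
np.set_printoptions(precision=1,suppress=True)
for n in("top","scene"):
    d=env.get_image(n);w=cloud(d)
    for o in modules(d,44,90): 
        if o[4] is not None and o[5]>300: print(n,o[0],np.array(o[1]),round(o[2],1),o[3],o[4])
    # flatness
    r=R.from_euler('z',-RYAW,degrees=True).apply((w-RAIL).reshape(-1,3)); 
    k=(abs(r[:,1]-100)<20)&(abs(r[:,0])<48)&(r[:,2]>20)&(r[:,2]<38); q=r[k];print(len(q),np.polyfit(q[:,0],q[:,2],1),[np.median(q[abs(q[:,0]-a)<5][:,2]) for a in(-40,0,35)],q[:,0].min(),q[:,0].max())
    if n=="scene":cv2.imwrite("pics/c2.png",cv2.resize(d["image"][150:290,150:400,::-1],(800,448),interpolation=cv2.INTER_CUBIC))
plan([447.2,6.8,120],tool(-12))
E
```

```text
time: 7.75
eef_pos: [621.2, 114.5, 68.9]
orientation: [-0.052, 0.999, -0.0, -0.011]
ft_force: [-3.3, -2.1, 15.5]
grip_width: 50.5
grip_force: 127.6
O rail [  0.1  99.7 -19. ] tilt -1.3 yawerr 0.2 F [-3.5 -1.7 15.5] grip 50.5
time: 8.75
eef_pos: [501.5, 9.9, 210.9]
orientation: [-0.052, 0.999, 0.001, -0.0]
ft_force: [0.8, 0.4, -0.4]
grip_width: 85.2
grip_force: 0.0
top [630.3  14.4] [ 89.9 330. ] 6.4 47.62489847319762 [654.5 117.5]
top [ 456.7 -183.7] [88.3 52.4] 1.6 51.95741422867354 [ 491.4 -180.8]
top [321.4 423.6] [91.1 52.8] 81.9 51.55690379926682 [326.6 461. ]
top [ 303.7 -169.5] [90.8 51.7] 57.4 51.74575072814855 [ 284.7 -197.7]
398 [ 0.  31.6] [np.float64(30.994163729375256), np.float64(31.98553455472597), np.float64(32.005211939999974)] -43.794217333231266 46.29917423816065
scene [ 455.5 -180.2] [92.5 53.3] 1.9 52.976075893553855 [ 490.2 -180.9]
scene [446.4   8.7] [52.3 92.1] 77.4 53.052287554229906 [481.2   0.5]
scene [628.2  16.4] [ 91.8 330.9] 5.7 48.142676537713555 [653.6 117.2]
scene [321.1 427.5] [89.8 54.7] 80.9 53.132698053429976 [326.  460.8]
scene [474.8 331. ] [88.6 90.3] 82.0 46.9468949790255 [476.3 322.6]
444 [-0.  32.6] [np.float64(32.36780951021637), np.float64(33.052474341272664), np.float64(32.779448369017125)] -45.38552677698932 46.414367901443235
shift cm [-5.61, -0.24, -9.14] turn [-0.001, 0.001, -0.311] rows>= 2.1
```

View pics/c2.png

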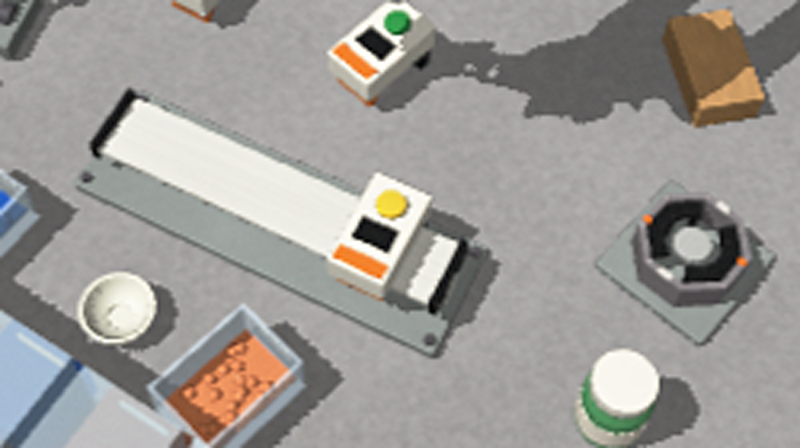

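```bash
python3 -m pendant '[[[-2.7,-0.15,-2],[0,0,-0.1],1],[[-2.71,-0.16,-3],[0,0,-0.1],1],[[0,0,-3],[0,0,-0.113],1],[[0,0,-3],[0,0,0],1],[[0,0,-3],[0,0,0],1],[[0,0,-2.8],[0,0,0],1],[[0,0,0],[0,0,0],1],[[0,0,0],[0,0,0],0],[[0,0,0],[0,0,0],0],[[0,0,0],[0,0,0],0],[[0,0,0],[0,0,0],0],[[0,0,0],[0,0,0],0]]' 100; python3 - <<'E'
from h import *
plan(tcp(24,(-12,40),0),tool(RYAW,24))
E
```

```text
time: 10.05
eef_pos: [452.6, 7.5, 45.7]
orientation: [0.104, 0.995, 0.0, 0.003]
ft_force: [0.7, 1.3, 5.9]
grip_width: 50.2
grip_force: 102.7
shift cm [14.86, 0.47, 7.96] turn [-0.023, -0.414, 0.306] rows>= 3.4
```

```bash
python3 -m pendant '[[[0,0,2],[0,0,0],0],[[0,0,3],[0,0,0],0],[[0,0,3],[0,0,0],0],[[0,0,2],[0,0,0],0],[[2,0,0],[-0.003,-0.06,0.044],0],[[2,0,0],[-0.003,-0.06,0.044],0],[[2,0,0],[-0.003,-0.06,0.044],0],[[2,0.1,0],[-0.003,-0.06,0.044],0],[[2,0.1,0],[-0.003,-0.06,0.044],0],[[2,0.1,0],[-0.004,-0.06,0.044],0],[[2,0.1,0],[-0.004,-0.055,0.042],0],[[0,0,0],[0,0,0],0],[[0,0,0],[0,0,0],0],[[0,0,0],[0,0,0],0]]' 100; python3 - <<'E'
from h import *
for n in("scene","top"): held(env.get_image(n))
mod_pose();
E
```

```text
time: 11.45
eef_pos: [590.1, 12.0, 143.9]
orientation: [-0.05, 0.977, 0.011, 0.205]
ft_force: [0.0, -0.2, -2.4]
grip_width: 50.4
grip_force: 104.8
face x 39.3 86  top z 7.5 96 slope [-0.06   9.043]  y [-23.1  26.4]
face x 40.2 35  top z 6.1 127 slope [0.021 5.294]  y [-26.2  23.2]
O rail [-23.    0.9  58.5] tilt 23.7 yawerr -0.0 F [ 0.8  0.6 -1.6] grip 50.2
```

```bash
sed -i 's/xg=2.2,zg=42)/xg=5.3,zg=45.6)/' h.py
python3 - <<'E'
from h import *
mod_pose();plan(tcp(24,(-10,-6.3),0),tool(RYAW,24))
E
```

```text
O rail [-24.4   0.9  54. ] tilt 23.7 yawerr -0.0 F [ 0.8  0.6 -1.6] grip 50.2
shift cm [1.42, 0.06, -6.04] turn [-0.0, -0.004, -0.0] rows>= 1.2
```

```bash
python3 -m pendant '[[[0.7,0.03,-2],[0,-0.004,0],0],[[0.7,0.03,-2],[0,0,0],0],[[0,0,-1],[0,0,0],0],[[0,0,-1],[0,0,0],0],[[0,0,0],[0,0,0],0],[[0,0,0],[0,0,0],0]]' 100; python3 -c "
from h import *
mod_pose()"; python3 -m pendant '[[[0.3,0.03,0],[0,0,0],0],[[0.3,0.03,0],[0,0,0],0],[[0.3,0.03,0],[0,0,0],0],[[0.3,0.03,0],[0,0,0],0],[[0,0,0],[0,0,0],0]]' 100; python3 -c "
from h import *
mod_pose()"
```

```text
time: 12.15
eef_pos: [604.6, 12.5, 83.8]
orientation: [-0.05, 0.977, 0.011, 0.208]
ft_force: [0.3, -0.5, -1.0]
grip_width: 50.0
grip_force: 104.9
O rail [-10.   -0.1  -6. ] tilt 24.0 yawerr 0.0 F [ 0.3 -0.5 -1. ] grip 50.0
time: 12.65
eef_pos: [617.3, 13.6, 83.9]
orientation: [-0.05, 0.977, 0.011, 0.208]
ft_force: [0.1, -0.1, -2.6]
grip_width: 50.0
grip_force: 104.9
O rail [ 2.8 -0.3 -5.9] tilt 24.0 yawerr 0.0 F [ 0.1 -0.1 -2.6] grip 50.0
```

```bash
python3 -m pendant '[[[0.15,0.02,0],[0,0,0],0],[[0.1,0.01,0],[0,0,0],0],[[0,0,0],[0,0,0],0]]' 100; python3 -m pendant '[[[0.1,0.01,0],[0,0,0],0],[[0,0,0],[0,0,0],0]]' 100;python3 -m pendant '[[[0.1,0.01,0],[0,0,0],0],[[0,0,0],[0,0,0],0]]' 100; python3 -c "
from h import *
mod_pose()"
```

```text
time: 12.95
eef_pos: [619.2, 14.0, 83.6]
orientation: [-0.05, 0.977, 0.011, 0.208]
ft_force: [1.0, 0.6, -1.6]
grip_width: 50.3
grip_force: 104.9
time: 13.15
eef_pos: [620.2, 14.1, 83.6]
orientation: [-0.05, 0.977, 0.011, 0.208]
ft_force: [-0.3, -0.7, -1.1]
grip_width: 50.3
grip_force: 104.9
time: 13.35
eef_pos: [620.7, 14.2, 83.4]
orientation: [-0.05, 0.977, 0.011, 0.207]
ft_force: [-3.9, -1.0, 2.1]
grip_width: 50.4
grip_force: 105.3
O rail [ 6.2 -0.  -6.5] tilt 23.9 yawerr 0.0 F [-4.  -0.6  2.1] grip 50.4
```

```bash
python3 -m pendant '[[[-0.06,-0.01,0.05],[0,0,0],0],[[0.19,0.02,-0.13],[-0.005,0.052,0],0],[[0.2,0.02,-0.13],[-0.005,0.052,0],0],[[0.18,0.02,-0.15],[-0.005,0.052,0],0],[[0.18,0.02,-0.16],[-0.005,0.052,0],0],[[0,0,0],[0,0,0],0]]' 120;  python3 -c "
from h import *
mod_pose()"; python3 -m pendant '[[[0.16,0.02,-0.17],[-0.005,0.052,0],0],[[0.16,0.02,-0.17],[-0.005,0.052,0],0],[[0.14,0.01,-0.19],[-0.005,0.052,0],0],[[0.14,0.01,-0.19],[-0.005,0.052,0],0],[[0,0,0],[0,0,0],0],[[0,0,0],[0,0,0],0]]' 120; python3 -c "
from h import *
mod_pose()"
```

```text
time: 13.95
eef_pos: [628.9, 14.8, 78.5]
orientation: [-0.051, 0.993, 0.006, 0.104]
ft_force: [-3.3, -2.0, 3.4]
grip_width: 49.6
grip_force: 126.3
O rail [  5.1  -0.2 -13.2] tilt 12.0 yawerr 0.0 F [-3.5 -1.7  3.4] grip 49.6
time: 14.55
eef_pos: [635.4, 15.4, 71.9]
orientation: [-0.051, 0.999, 0.001, 0.003]
ft_force: [2.8, -0.0, 2.2]
grip_width: 50.0
grip_force: 126.8
O rail [  2.3  -0.2 -19.7] tilt 0.3 yawerr 0.0 F [ 2.7 -0.3  2.2] grip 50.0
```

Same as before; over-rotate slightly, release, retreat toward the blue module.

```bash
python3 -m pendant '[[[-0.05,0,-0.12],[-0.003,0.03,0],0],[[0,0,0],[0,0,0],0],[[0,0,0],[0,0,0],0]]' 120;  python3 -c "
from h import *
mod_pose()"; python3 -m pendant '[[[0.05,0,0.12],[0.003,-0.03,0],0.72],[[0,0,0],[0,0,0],0.72],[[0,0,0],[0,0,0],0.72],[[0,0,2],[0,0,0],0.72],[[0,0,4],[0,0,0],0.72],[[0,0,5],[0,0,0],0.72],[[-4,-2,2],[0,0,0],1],[[-3.5,-3.5,0],[0,0,0],1],[[-3.5,-3.5,0],[0,0,0],1],[[-3.5,-3.5,0],[0,0,0],1],[[-2,-3.5,0],[0,0,0],1],[[0,-2,0],[0,0,0],1]]' 60; python3 - <<'E'
from h import *
np.set_printoptions(precision=1,suppress=True)
for n in("top","scene"):
    d=env.get_image(n);w=cloud(d)
    for o in modules(d,44,90): 
        if o[4] is not None and o[5]>200: print(n,o[0],np.array(o[1]),round(o[2],1),o[3],o[4])
    r=R.from_euler('z',-RYAW,degrees=True).apply((w-RAIL).reshape(-1,3)); 
    for y in(0,100):
        k=(abs(r[:,1]-y)<20)&(abs(r[:,0])<48)&(r[:,2]>20)&(r[:,2]<38); q=r[k];print(len(q),[np.median(q[abs(q[:,0]-a)<5][:,2]).round(1) for a in(-40,0,35)],q[:,0].min(),q[:,0].max())
plan([456.1,-182,42],tool(1.8))
E
```

```text
time: 14.85
eef_pos: [635.7, 15.4, 72.3]
orientation: [-0.051, 0.999, 0.001, -0.011]
ft_force: [1.3, 0.6, 8.7]
grip_width: 50.0
grip_force: 127.3
O rail [  1.3  -0.3 -19.1] tilt -1.3 yawerr -0.0 F [1.4 0.5 8.7] grip 50.0
time: 16.05
eef_pos: [466.7, -166.3, 201.1]
orientation: [-0.05, 0.999, 0.001, 0.0]
ft_force: [0.2, -0.1, 1.0]
grip_width: 85.6
grip_force: 0.0
top [630.6  14.8] [ 90.5 329.8] 6.5 56.82399131069269 [660.3  66.6]
top [321.6 424. ] [90.4 52.4] 81.7 51.385137540306914 [326.5 461.3]
399 [np.float64(30.3), np.float64(32.6), np.float64(32.0)] -42.601943497138876 47.51163674839269
400 [np.float64(31.0), np.float64(31.4), np.float64(32.2)] -43.84345767240239 46.47730907288409
scene [ 302.2 -164.9] [92.8 53.3] 57.0 53.043325201983976 [ 283.5 -196.5]
scene [ 461.  -322.8] [49.1 31.6] 5.0 69.21709148105589 [ 467.9 -321.2]
scene [ 455.4 -180.2] [90.9 53.7] 0.7 52.80924218555066 [ 490.3 -180.7]
scene [629.6  16.8] [ 91.8 331.5] 6.4 55.454397703310065 [659.1  69. ]
scene [322.2 427.7] [90.9 56.9] 77.3 53.05115194763954 [325.9 460.8]
scene [474.7 330.7] [88.1 90.4] 81.4 47.009052401722556 [475.8 326.7]
410 [np.float64(32.5), np.float64(33.1), np.float64(33.3)] -44.34260758554043 47.58420527408744
448 [np.float64(32.3), np.float64(33.4), np.float64(33.4)] -45.34495569642826 45.9902616491328
shift cm [-1.25, -1.5, -15.95] turn [-0.002, 0.002, -0.067] rows>= 3.2
```

```bash
python3 -m pendant '[[[-0.6,-0.8,-1],[0,0,-0.037],1],[[-0.6,-0.7,-3],[0,0,-0.035],1],[[0,0,-3],[0,0,0],1],[[0,0,-3],[0,0,0],1],[[0,0,-2.5],[0,0,0],1],[[0,0,0],[0,0,0],1],[[0,0,0],[0,0,0],1]]' 100; python3 - <<'E'
from h import *
plan([455.5,-182,42],tool(1.5))
E
```

```text
time: 16.85
eef_pos: [456.7, -178.6, 75.8]
orientation: [-0.015, 1.0, 0.002, -0.0]
ft_force: [0.2, 0.1, 0.1]
grip_width: 85.7
grip_force: 0.0
shift cm [-0.12, -0.34, -3.38] turn [-0.004, -0.001, -0.004] rows>= 0.7
```

```bash
python3 -m pendant '[[[-0.12,-0.34,-1],[0,0,0],1],[[0,0,-1.2],[0,0,0],1],[[0,0,-1.1],[0,0,0],1],[[0,0,0],[0,0,0],1],[[0,0,0],[0,0,0],0],[[0,0,0],[0,0,0],0],[[0,0,0],[0,0,0],0],[[0,0,0],[0,0,0],0],[[0,0,0],[0,0,0],0]]' 100; python3 - <<'E'
from h import *
plan(tcp(24,(-12,40),-98),tool(RYAW,24))
E
```

```text
time: 17.75
eef_pos: [456.7, -183.4, 44.1]
orientation: [-0.015, 1.0, 0.001, 0.001]
ft_force: [1.3, 1.2, 6.7]
grip_width: 50.4
grip_force: 104.1
shift cm [15.58, 9.83, 8.58] turn [0.026, -0.415, 0.071] rows>= 4.1
```

```bash
python3 -m pendant '[[[0,0,2],[0,0,0],0],[[0,0,3],[0,0,0],0],[[0,0,3],[0,0,0],0],[[0,0,2],[0,0,0],0],[[2,1.4,0],[0.004,-0.06,0.01],0],[[2,1.4,0],[0.004,-0.06,0.01],0],[[2,1.4,0],[0.004,-0.06,0.01],0],[[2,1.4,0],[0.004,-0.06,0.01],0],[[2,1.4,0],[0.004,-0.06,0.01],0],[[2,1.4,0],[0.003,-0.06,0.01],0],[[2,1.4,0],[0.003,-0.055,0.01],0],[[0,0,0],[0,0,0],0],[[0,0,0],[0,0,0],0],[[0,0,0],[0,0,0],0]]' 100; python3 - <<'E'
from h import *
for n in("scene","top"): held(env.get_image(n))
E
```

```text
time: 19.15
eef_pos: [595.3, -85.3, 142.9]
orientation: [-0.05, 0.977, 0.011, 0.206]
ft_force: [-0.1, -0.2, -1.1]
grip_width: 50.4
grip_force: 104.0
face x 43.7 79  top z 9.3 81 slope [0.012 9.155]  y [-23.9  26.4]
face x 44.6 28  top z 7.0 124 slope [-6.000e-03  7.396e+00]  y [-26.4  23.6]
```

```bash
sed -i 's/xg=5.3,zg=45.6)/xg=1.0,zg=44)/' h.py
python3 - <<'E'
from h import *
mod_pose();plan(tcp(24,(-10,-6.3),-98),tool(RYAW,24))
E
```

```text
O rail [-25.7 -96.6  56.6] tilt 23.8 yawerr -0.1 F [-0.3  0.3 -1.1] grip 50.0
shift cm [1.57, 0.03, -6.29] turn [-0.001, -0.003, 0.001] rows>= 1.3
```

```bash
python3 -m pendant '[[[0.8,0.03,-2],[0,-0.003,0],0],[[0.77,0,-2.3],[0,0,0],0],[[0,0,-1],[0,0,0],0],[[0,0,-1],[0,0,0],0],[[0,0,0],[0,0,0],0],[[0,0,0],[0,0,0],0]]' 100; python3 -c "
from h import *
mod_pose()"; python3 -m pendant '[[[0.3,0.03,0],[0,0,0],0],[[0.3,0.03,0],[0,0,0],0],[[0.3,0.03,0],[0,0,0],0],[[0.3,0.03,0],[0,0,0],0],[[0,0,0],[0,0,0],0]]' 100; python3 -m pendant '[[[0.1,0.01,0],[0,0,0],0],[[0,0,0],[0,0,0],0]]' 100;python3 -c "
from h import *
mod_pose()"
```

```text
time: 19.85
eef_pos: [611.6, -84.8, 80.6]
orientation: [-0.05, 0.977, 0.011, 0.208]
ft_force: [0.0, -0.2, -1.1]
grip_width: 50.4
grip_force: 104.1
O rail [ -9.6 -97.6  -6. ] tilt 24.1 yawerr -0.0 F [ 0.  -0.2 -1.1] grip 50.4
time: 20.35
eef_pos: [624.1, -83.4, 80.5]
orientation: [-0.05, 0.977, 0.011, 0.208]
ft_force: [0.8, -0.4, -1.2]
grip_width: 50.2
grip_force: 104.1
time: 20.55
eef_pos: [624.5, -83.3, 80.1]
orientation: [-0.05, 0.977, 0.011, 0.208]
ft_force: [0.0, -0.3, -0.9]
grip_width: 50.6
grip_force: 104.1
O rail [  3.4 -97.3  -6.5] tilt 24.0 yawerr -0.0 F [-0.  -0.3 -0.9] grip 50.6
```

```bash
python3 -m pendant '[[[0.1,0.01,0],[0,0,0],0],[[0,0,0],[0,0,0],0]]' 100; python3 -m pendant '[[[0.1,0.01,0],[0,0,0],0],[[0,0,0],[0,0,0],0]]' 100;python3 -m pendant '[[[0.1,0.01,0],[0,0,0],0],[[0,0,0],[0,0,0],0]]' 100; python3 -c "
from h import *
mod_pose()"
```

```text
time: 20.75
eef_pos: [625.6, -83.3, 80.1]
orientation: [-0.05, 0.977, 0.011, 0.208]
ft_force: [-0.0, -0.4, -1.5]
grip_width: 50.1
grip_force: 104.1
time: 20.95
eef_pos: [626.5, -83.1, 80.1]
orientation: [-0.05, 0.977, 0.011, 0.208]
ft_force: [-1.7, -0.9, -0.0]
grip_width: 50.1
grip_force: 104.1
time: 21.15
eef_pos: [626.8, -83.0, 79.9]
orientation: [-0.05, 0.977, 0.011, 0.207]
ft_force: [-5.8, -1.2, 3.3]
grip_width: 50.5
grip_force: 105.0
O rail [  5.7 -97.3  -6.7] tilt 23.9 yawerr -0.0 F [-5.9 -0.6  3.3] grip 50.5
```

```bash
python3 -m pendant '[[[-0.09,-0.01,0.07],[0,0,0],0],[[0.18,0.02,-0.11],[-0.005,0.052,0],0],[[0.18,0.02,-0.12],[-0.005,0.052,0],0],[[0.16,0.02,-0.14],[-0.005,0.052,0],0],[[0.17,0.02,-0.14],[-0.005,0.052,0],0],[[0,0,0],[0,0,0],0]]' 120;  python3 -c "
from h import *
mod_pose()"; python3 -m pendant '[[[0.15,0.02,-0.15],[-0.005,0.052,0],0],[[0.15,0.02,-0.15],[-0.005,0.052,0],0],[[0.13,0.01,-0.17],[-0.005,0.052,0],0],[[0.13,0.01,-0.17],[-0.005,0.052,0],0],[[0,0,0],[0,0,0],0],[[0,0,0],[0,0,0],0]]' 120; python3 -c "
from h import *
mod_pose()"; python3 -m pendant '[[[-0.05,0,-0.12],[-0.003,0.03,0],0],[[0,0,0],[0,0,0],0],[[0,0,0],[0,0,0],0]]' 120;  python3 -c "
from h import *
mod_pose()"
```

```text
time: 21.75
eef_pos: [634.6, -82.5, 76.2]
orientation: [-0.051, 0.993, 0.006, 0.105]
ft_force: [-1.0, -1.2, 2.7]
grip_width: 50.0
grip_force: 125.8
O rail [  4.8 -97.5 -13. ] tilt 12.1 yawerr 0.0 F [-1.1 -1.1  2.7] grip 50.0
time: 22.35
eef_pos: [640.7, -81.9, 70.4]
orientation: [-0.051, 0.999, 0.002, 0.003]
ft_force: [3.4, -0.2, 3.4]
grip_width: 50.1
grip_force: 126.3
O rail [  2.  -97.5 -19.6] tilt 0.4 yawerr -0.0 F [ 3.4 -0.5  3.4] grip 50.1
time: 22.65
eef_pos: [640.9, -81.9, 70.7]
orientation: [-0.051, 0.999, 0.001, -0.011]
ft_force: [1.5, 1.6, 9.3]
grip_width: 49.9
grip_force: 127.0
O rail [  0.9 -97.6 -19.3] tilt -1.2 yawerr -0.0 F [1.7 1.4 9.3] grip 49.9
```

```bash
python3 -m pendant '[[[0.05,0,0.12],[0.003,-0.03,0],0.72],[[0,0,0],[0,0,0],0.72],[[0,0,0],[0,0,0],0.72],[[0,0,2],[0,0,0],0.72],[[0,0,4],[0,0,0],0.72],[[0,0,4],[0,0,0],0.72],[[-3,-2.5,2],[0,0,0],1],[[-3,-3,0],[0,0,0],1],[[-3,-3,0],[0,0,0],1],[[-3,-3,0],[0,0,0],1],[[0,-2,0],[0,0,0],1]]' 60; python3 - <<'E'
from h import *
np.set_printoptions(precision=1,suppress=True)
for n in("top","scene"):
    d=env.get_image(n);w=cloud(d);hsv=cv2.cvtColor(d["image"],cv2.COLOR_RGB2HSV)
    r=R.from_euler('z',-RYAW,degrees=True).apply((w-RAIL).reshape(-1,3)); 
    for y in(-98,0,100):
        k=(abs(r[:,1]-y)<20)&(abs(r[:,0])<48)&(r[:,2]>20)&(r[:,2]<38); q=r[k];print(n,len(q),[np.median(q[abs(q[:,0]-a)<5][:,2]).round(1) for a in(-40,0,35)],q[:,0].min(),q[:,0].max())
    X,Y,Z=[w[...,i] for i in range(3)]
    for lo,hi,nm in((64,80,"lens"),(22,31,"collar")):
        m=(abs(X-462)<50)&(abs(Y+325)<50)&(Z>lo)&(Z<hi); p=w[m][:,:2].astype(np.float32); rr=cv2.minAreaRect(p);e=np.linalg.eigh(np.cov(p.T))[1][:,1];print(n,nm,rr,p.mean(0),np.degrees(np.arctan2(e[1],e[0])))
    cv2.imwrite(f"pics/b_{n}.png",ortho(d,72,400,520,-385,-265,5)[:,:,::-1])
i=np.hstack([cv2.imread("pics/b_top.png"),cv2.imread("pics/b_scene.png")])
cv2.imwrite("pics/b.png",cv2.resize(i,(800,400)))
plan([461,-325,100],tool(2))
E
```

```text
time: 23.75
eef_pos: [515.9, -217.9, 188.8]
orientation: [-0.05, 0.999, 0.002, -0.0]
ft_force: [0.8, -0.2, 0.3]
grip_width: 85.2
grip_force: 0.0
top 391 [np.float64(30.8), np.float64(31.7), np.float64(31.9)] -43.01565130137379 47.58345694241964
top 296 [np.float64(30.2), np.float64(31.8), np.float64(32.4)] -44.23362638915788 46.13710487533848
top 396 [np.float64(30.3), np.float64(32.2), np.float64(32.1)] -43.735787292930205 46.24519973858982
top lens ((459.6962890625, -325.79217529296875), (44.280338287353516, 29.5134334564209), 3.6455111503601074) [ 460.  -325.3] -172.24958470627982
top collar ((455.65533447265625, -325.8741760253906), (66.62836456298828, 50.03621292114258), 85.10939025878906) [ 455.  -314.2] 76.91827297705096
scene 390 [np.float64(32.3), np.float64(33.1), np.float64(33.4)] -44.95672852565274 46.81865769049528
scene 279 [np.float64(32.2), np.float64(32.7), np.float64(32.9)] -46.210949929453534 45.73511424993895
scene 446 [np.float64(32.4), np.float64(33.1), np.float64(32.9)] -44.826511866226895 46.06201090826872
scene lens ((460.25811767578125, -322.6095275878906), (50.84666442871094, 29.77745246887207), 4.6735148429870605) [ 461.2 -320.7] -177.4228141701996
scene collar ((465.4331970214844, -317.7125549316406), (50.11744689941406, 65.34373474121094), 43.00017547607422) [ 466.  -310.9] 146.16351172428864
shift cm [-5.74, -10.57, -8.95] turn [-0.003, 0.002, -0.063] rows>= 3.0
```

View pics/b.png

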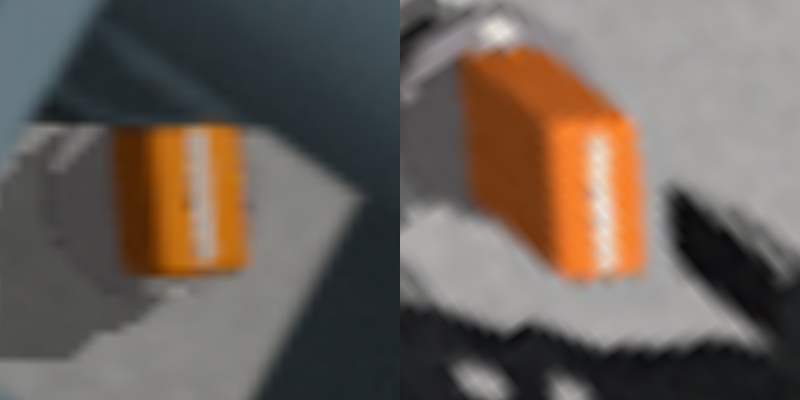

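```bash
python3 -m pendant '[[[-1.8,-3.6,0],[0,0,-0.03],1],[[-1.8,-3.6,-1],[0,0,0],1],[[-1.85,-3.45,-2],[0,0,0],1],[[0,0,-2],[0,0,0],1],[[0,0,-2],[0,0,0],1],[[0,0,0],[0,0,0],1],[[0,0,0],[0,0,0],1]]' 60; python3 - <<'E'
from h import *
plan([461.3,-324.3,53],tool(4)); print(env.sense()["joint_pos"])
E
```

```text
time: 24.55
eef_pos: [464.9, -322.5, 119.2]
orientation: [-0.036, 0.999, 0.002, 0.0]
ft_force: [0.5, 0.3, 0.3]
grip_width: 85.2
grip_force: 0.0
shift cm [-0.36, -0.18, -6.62] turn [-0.005, 0.001, -0.002] rows>= 1.3
[-0.81829583  0.31415204  1.73092686  0.00443605  1.09961516 -2.46291324]
```

```bash
python3 -m pendant '[[[-0.36,-0.18,-1.5],[0.005,0,0],1],[[0,0,-1.7],[0,0,0],1],[[0,0,-1.7],[0,0,0],1],[[0,0,-1.7],[0,0,0],1],[[0,0,0],[0,0,0],1],[[0,0,0],[0,0,0],0],[[0,0,0],[0,0,0],0],[[0,0,0],[0,0,0],0],[[0,0,0],[0,0,0],0],[[0,0,0],[0,0,0],0],[[0,0,0],[0,0,0],0]]' 60; python3 -m pendant '[[[0,0,2],[0,0,0],0],[[0,0,4],[0,0,0],0],[[0,0,4],[0,0,0],0],[[0,0,4],[0,0,0],0],[[0,0,0],[0,0,0],0]]' 60; python3 - <<'E'
from h import *
plan([475.3,329.3,165],tool(-9.5)); print(env.sense()["joint_pos"])
E
```

```text
time: 25.65
eef_pos: [461.5, -325.5, 54.3]
orientation: [-0.036, 0.999, 0.004, 0.001]
ft_force: [-0.8, 1.5, 5.7]
grip_width: 26.9
grip_force: 59.5
time: 26.15
eef_pos: [463.5, -327.6, 199.7]
orientation: [-0.036, 0.999, 0.0, 0.004]
ft_force: [0.8, -0.7, -0.7]
grip_width: 27.4
grip_force: 59.5
shift cm [1.18, 65.69, -3.47] turn [0.0, 0.009, -0.237] rows>= 13.2
[-0.82815476  0.21004759  1.67929331  0.00748897  1.24684494 -2.47252598]
```

```bash
python3 -m pendant '[[[0,1.5,0],[0,0,0],0],[[0.1,3.6,0],[0,0,-0.015],0],[[0.1,3.6,0],[0,0,-0.015],0],[[0.1,3.6,0],[0,0,-0.015],0],[[0.1,3.6,0],[0,0,-0.015],0],[[0.1,3.6,0],[0,0,-0.015],0],[[0.1,3.6,0],[0,0,-0.015],0],[[0.1,3.6,0],[0,0,-0.015],0],[[0.1,3.6,0],[0,0,-0.015],0],[[0.1,3.6,0],[0,0,-0.015],0],[[0.1,3.6,0],[0,0,-0.015],0],[[0.1,3.6,0],[0,0,-0.015],0],[[0,3.6,0],[0,0,-0.015],0],[[0,3.6,0],[0,0,-0.015],0],[[0,3.6,0],[0,0,-0.015],0],[[0,3.6,0],[0,0,-0.015],0],[[0,3.6,0],[0,0,-0.015],0],[[0,3.6,0],[0,0,0],0],[[0,3,0],[0,0,0],0],[[0,0,0],[0,0,0],0]]' 60;  python3 -m pendant '[[[0,0,-1.5],[0,0,0],0],[[0,0,0],[0,0,0],0],[[0,0,0],[0,0,0],0]]' 60; python3 - <<'E'
from h import *
np.set_printoptions(precision=1,suppress=True)
plan([475.3,329.3,165],tool(-9.5)); s=env.sense()
q=R.from_quat(s["orientation"])
for n in("scene","top"):
    d=env.get_image(n);np.savez("bh_%s.npz"%n,**d);w=cloud(d)
    t=q.inv().apply((w-s["eef_pos"]).reshape(-1,3));m=np.stack([-t[:,0],t[:,1],-t[:,2]],1).reshape(w.shape)
    for lo,hi,nm in((-30,-21,"collar"),(12,24,"top"),(-22,10,"lens")):
        k=(m[...,2]>lo)&(m[...,2]<hi)&(np.hypot(m[...,0],m[...,1])<40);p=m[k]
        if len(p): r=cv2.minAreaRect(p[:,:2].astype(np.float32));print(n,nm,len(p),p.min(0),p.max(0),np.median(p[:,2]),r)
    cv2.imwrite(f"pics/bh_{n}.png",ortho(d,180,380,560,240,420,3)[:,:,::-1] if n=="top" else cv2.resize(d["image"][180:270,300:420,::-1],(720,540),interpolation=cv2.INTER_CUBIC))
E
```

```text
time: 28.15
eef_pos: [469.4, 334.9, 191.0]
orientation: [0.082, 0.997, 0.004, -0.001]
ft_force: [-0.0, -0.3, -1.6]
grip_width: 27.4
grip_force: 59.7
time: 28.45
eef_pos: [471.0, 330.5, 176.6]
orientation: [0.085, 0.996, 0.003, -0.0]
ft_force: [-0.0, 0.6, -0.9]
grip_width: 27.5
grip_force: 59.9
shift cm [0.43, -0.12, -1.16] turn [-0.007, 0.0, 0.005] rows>= 0.2
scene collar 192 [-22.2 -31.1 -29.9] [ 33.   32.8 -21.7] -25.52239233260873 ((8.527204513549805, 3.6481361389160156), (45.48072052001953, 64.12028503417969), 17.81988525390625)
scene top 190 [-15.  -31.3  12.2] [23.6 26.9 23.1] 18.271951710551896 ((3.3707399368286133, -2.1773223876953125), (44.65103530883789, 39.45339584350586), 49.355186462402344)
scene lens 148 [-15.8 -27.  -22. ] [24.3 27.4  9.7] -4.127374754068518 ((9.17566967010498, 5.059232711791992), (29.928970336914062, 59.848167419433594), 21.63785171508789)
top collar 101 [-30.9 -31.3 -29.6] [ 32.3  14.4 -21.3] -26.567516379543147 ((2.71978759765625, -12.580913543701172), (61.81024169921875, 41.544219970703125), 12.449261665344238)
top top 18 [-22.8 -29.9  12.4] [23.7 -7.7 19.8] 17.333618640464216 ((0.8812313079833984, -19.512622833251953), (46.27427673339844, 21.684125900268555), 3.271832227706909)
top lens 32 [-30.1 -22.8 -21.9] [31.5  3.6  6.5] -8.363324103914353 ((1.5627021789550781, -11.320526123046875), (60.744972229003906, 23.876766204833984), 7.237247943878174)
```

View pics/bh_scene.png

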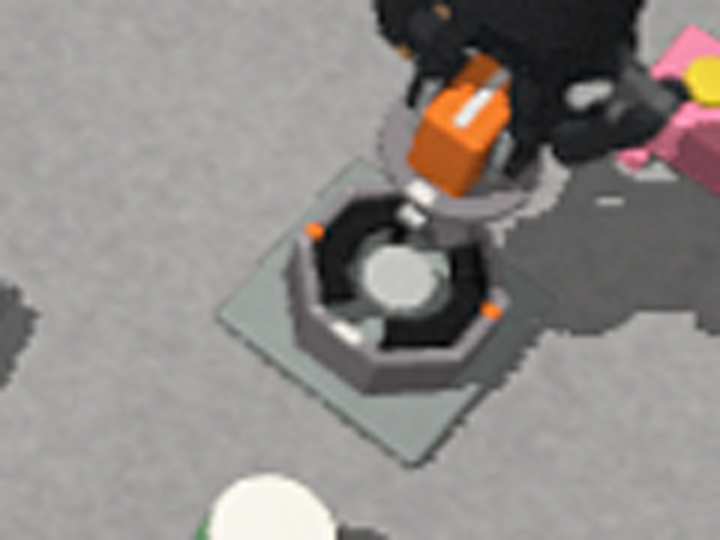

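```bash
python3 -m pendant '[[[0.38,-0.12,-2],[-0.007,0,0.005],0],[[0,0,-2],[0,0,0],0],[[0,0,-2],[0,0,0],0],[[0,0,0],[0,0,0],0],[[0,0,0],[0,0,0],0]]' 60; python3 -c "
from h import *
plan([474.8,329.3,103],tool(-9.5))"
```

```text
time: 29.05
eef_pos: [476.1, 330.4, 118.8]
orientation: [0.082, 0.997, 0.001, 0.002]
ft_force: [0.3, -0.1, -0.9]
grip_width: 27.2
grip_force: 59.9
shift cm [-0.13, -0.11, -1.58] turn [-0.001, 0.003, -0.001] rows>= 0.3
```

```bash
python3 -m pendant '[[[-0.13,-0.11,-1],[0,0,0],0],[[0,0,-0.6],[0,0,0],0],[[0,0,0],[0,0,0],0],[[0,0,0],[0,0,0],0]]' 60; python3 -m pendant '[[[0,0,-0.4],[0,0,0],0],[[0,0,-0.4],[0,0,0],0],[[0,0,0],[0,0,0],0]]' 60;python3 -m pendant '[[[0,0,-0.4],[0,0,0],0],[[0,0,0],[0,0,0],0]]' 60; python3 -c "
from h import *
plan([474.8,329.3,79],tool(-9.5))"
```

```text
time: 29.45
eef_pos: [474.5, 329.7, 102.4]
orientation: [0.082, 0.997, 0.001, 0.002]
ft_force: [-0.0, 0.6, -1.0]
grip_width: 27.3
grip_force: 59.8
time: 29.75
eef_pos: [474.3, 329.6, 93.8]
orientation: [0.082, 0.997, 0.001, 0.001]
ft_force: [0.4, 0.0, -1.1]
grip_width: 27.1
grip_force: 60.0
time: 29.95
eef_pos: [474.7, 329.7, 90.2]
orientation: [0.082, 0.997, 0.001, 0.002]
ft_force: [-0.4, -1.0, 1.2]
grip_width: 27.1
grip_force: 60.1
shift cm [0.01, -0.04, -1.12] turn [-0.002, 0.004, -0.002] rows>= 0.2
```

```bash
python3 -m pendant '[[[0,0,-0.4],[0,0,0],0],[[0,0,-0.4],[0,0,0],0],[[0,0,0],[0,0,0],0]]' 100;python3 -m pendant '[[[0,0,-0.2],[0,0,0],0],[[0,0,0],[0,0,0],0]]' 100;python3 -m pendant '[[[0,0,-0.15],[0,0,0],0],[[0,0,0],[0,0,0],0]]' 100
```

```text
time: 30.25
eef_pos: [474.9, 329.8, 82.4]
orientation: [0.082, 0.997, 0.001, 0.002]
ft_force: [-0.8, 0.1, 5.9]
grip_width: 26.5
grip_force: 99.6
time: 30.45
eef_pos: [474.9, 329.8, 80.8]
orientation: [0.082, 0.997, 0.001, 0.002]
ft_force: [-0.8, -0.2, 6.0]
grip_width: 27.4
grip_force: 99.8
time: 30.65
eef_pos: [474.9, 329.8, 79.4]
orientation: [0.082, 0.997, 0.001, 0.002]
ft_force: [-1.0, -0.4, 6.9]
grip_width: 26.5
grip_force: 99.9
```

```bash
python3 -m pendant '[[[0,0,-0.1],[0,0,0],0],[[0,0,0],[0,0,0],0]]' 100;python3 -m pendant '[[[0,0,0],[0,0,-0.11],0],[[0,0,0],[0,0,-0.11],0],[[0,0,0],[0,0,-0.11],0],[[0,0,0],[0,0,-0.11],0],[[0,0,0],[0,0,0],0]]' 100
```

```text
time: 30.85
eef_pos: [474.9, 329.8, 78.5]
orientation: [0.082, 0.997, 0.001, 0.002]
ft_force: [-1.1, 0.0, 8.3]
grip_width: 27.0
grip_force: 100.0
time: 31.35
eef_pos: [475.7, 329.8, 79.0]
orientation: [0.299, 0.954, 0.001, 0.003]
ft_force: [0.8, -0.7, 7.4]
grip_width: 27.1
grip_force: 99.9
```

```bash
python3 -m pendant '[[[0,0,-0.05],[0,0,-0.11],0],[[0,0,0],[0,0,-0.11],0],[[0,0,0],[0,0,-0.11],0],[[0,0,0],[0,0,-0.11],0],[[0,0,0],[0,0,-0.11],0],[[0,0,0],[0,0,-0.11],0],[[0,0,0],[0,0,-0.11],0],[[0,0,0],[0,0,-0.11],0],[[0,0,0],[0,0,0],0]]' 100; python3 -c "
from h import *
plan([474.9,329.8,79],tool(-85.5));print(env.sense()['moment'])"
```

```text
time: 32.25
eef_pos: [475.5, 329.7, 78.5]
orientation: [0.677, 0.736, 0.0, 0.002]
ft_force: [0.0, -2.0, 7.5]
grip_width: 27.2
grip_force: 100.0
shift cm [-0.06, 0.01, 0.05] turn [0.003, 0.004, -0.005] rows>= 0.0
[-0.29377155  0.19547226 -0.01660515]
```

```bash
python3 -m pendant '[[[0,0,0],[0,0,-0.02],0],[[0,0,0],[0,0,0],0],[[0,0,0],[0,0,0],1],[[0,0,0],[0,0,0],1],[[0,0,0],[0,0,0],1],[[0,0,0],[0,0,0],1],[[0,0,3],[0,0,0],1],[[0,0,5],[0,0,0],1],[[0,0,5],[0,0,0],1],[[-4,-2,0],[0,0,0],1],[[-3,-4,0],[0,0,0],1],[[0,-5,0],[0,0,0],1],[[0,-5,0],[0,0,0],0.3],[[0,-5,0],[0,0,0],0.3]]' 60; python3 - <<'E'
from h import *
np.set_printoptions(precision=1,suppress=True)
print(env.sense()["eef_pos"])
for n in("scene","top"):
    d=env.get_image(n);w=cloud(d);X,Y,Z=[w[...,i] for i in range(3)];hsv=cv2.cvtColor(d["image"],cv2.COLOR_RGB2HSV)
    k=(np.hypot(X-475,Y-329)<45)&(Z>85)&(Z<120);p=w[k];print(n,len(p),np.median(p[:,2]),cv2.minAreaRect(p[:,:2].astype(np.float32)))
    k=(np.hypot(X-475,Y-329)<45)&(Z>52)&(Z<66);print(np.median(Z[k]),k.sum())
    k=(abs(X-575)<40)&(abs(Y+322)<50)&(hsv[...,1]>180)&((hsv[...,0]<5)|(hsv[...,0]>175))&(Z>60);print("ball",w[k].mean(0),k.sum())
    if n=="scene":cv2.imwrite("pics/f.png",cv2.resize(d["image"][80:300,100:420,::-1],(800,550),interpolation=cv2.INTER_CUBIC))
E
```

```text
time: 33.65
eef_pos: [403.9, 118.3, 207.5]
orientation: [0.683, 0.731, -0.0, 0.002]
ft_force: [0.8, -0.8, 0.9]
grip_width: 59.1
grip_force: 0.0
[403.9 118.3 207.5]
scene 243 102.3916415472163 ((475.9034423828125, 330.4251708984375), (29.997249603271484, 47.55150604248047), 2.0260415077209473)
59.64793573844855 216
ball [ 576.5 -321.7  105.1] 51
top 187 102.10157584738795 ((476.6689453125, 327.81732177734375), (27.967844009399414, 48.15407180786133), 3.9127819538116455)
58.600162581538825 217
ball [ 573.7 -324.   105.2] 55
```

View pics/f.png

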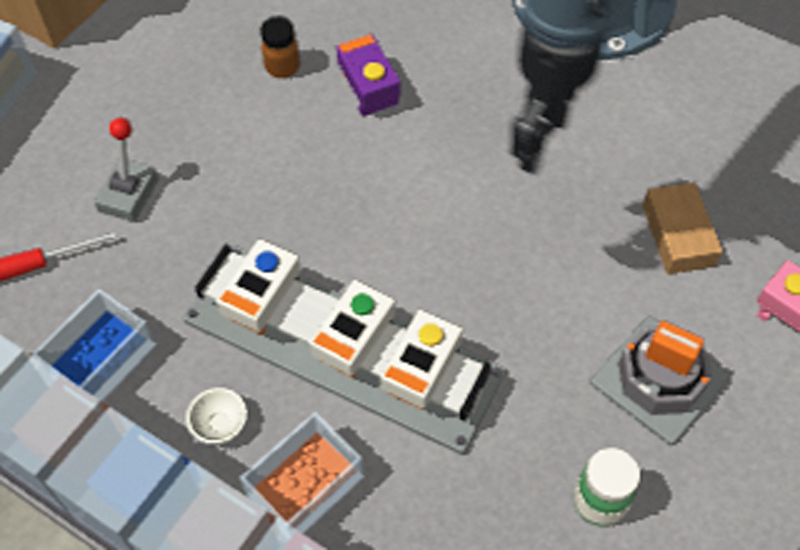

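```bash
python3 - <<'E'
from h import *
from scipy.optimize import least_squares
np.set_printoptions(precision=1,suppress=True)
Rb=R.from_euler('z',-13.5,degrees=True)
for n in("scene","top"):
    d=env.get_image(n);w=cloud(d);X,Y,Z=[w[...,i] for i in range(3)];hsv=cv2.cvtColor(d["image"],cv2.COLOR_RGB2HSV)
    k=(abs(X-575)<40)&(abs(Y+322)<50)&(hsv[...,1]>180)&((hsv[...,0]<5)|(hsv[...,0]>175))&(Z>60);p=w[k]
    f=least_squares(lambda c:np.linalg.norm(p-c,axis=1)-13,p.mean(0)-[0,0,8],loss="soft_l1");print(n,"ball",f.x)
    k=(abs(X-600)<48)&(abs(Y+318)<40)&(Z>22)&(Z<28);q=w[k];r=cv2.minAreaRect(q[:,:2].astype(np.float32));print("block",r)
    print("ball in block",Rb.apply(f.x-[*r[0],0]))
c=np.array([599.7,-319.5,0])
plan(c+Rb.inv().apply([-80,0,207]),tool(-76.5));plan(c+Rb.inv().apply([-80,0,103]),tool(-76.5));print(env.sense()["joint_pos"])
E
```

```text
scene ball [ 570.9 -325.1   98.7]
block ((597.9129028320312, -318.074462890625), (71.23526763916016, 52.0322151184082), 13.691349983215332)
ball in block [-27.9  -0.5  98.7]
top ball [ 574.5 -328.5   96.6]
block ((600.403564453125, -320.8213806152344), (69.55927276611328, 49.44004821777344), 14.05692195892334)
ball in block [-27.   -1.4  96.6]
shift cm [11.72, -45.68, -0.05] turn [0.002, 0.003, 0.173] rows>= 9.4
shift cm [11.72, -45.68, -10.45] turn [0.002, 0.003, 0.173] rows>= 9.7
[ 0.  -0.1  2.  -0.   1.3 -0.1]
```

```bash
python3 -m pendant '[[[0.8,-3.5,0],[0,0,0.015],0],[[0.8,-3.5,0],[0,0,0.015],0],[[0.8,-3.5,0],[0,0,0.015],0],[[0.8,-3.5,0],[0,0,0.015],0],[[0.9,-3.5,0],[0,0,0.015],0],[[0.9,-3.5,0],[0,0,0.015],0],[[0.9,-3.5,0],[0,0,0.015],0],[[0.9,-3.5,0],[0,0,0.015],0],[[0.9,-3.5,0],[0,0,0.015],0],[[1,-3.5,0],[0,0,0.015],0],[[1,-3.5,0],[0,0,0.015],0],[[1,-3.5,0],[0,0,0.015],0],[[1,-3.7,0],[0,0,0],0],[[0,0,-3],[0,0,0],0],[[0,0,-3],[0,0,0],0],[[0,0,-2],[0,0,0],0],[[0,0,0],[0,0,0],0],[[0,0,0],[0,0,0],0]]' 60; python3 - <<'E'
from h import *
Rb=R.from_euler('z',13.5,degrees=True);c=np.array([599.7,-319.5,0])
s=env.sense();print(Rb.inv().apply(s["eef_pos"]-c))
plan(c+Rb.apply([-75,0,103]),tool(-76.5))
E
```

```text
time: 35.65
eef_pos: [522.6, -336.0, 127.2]
orientation: [0.614, 0.789, -0.0, 0.001]
ft_force: [0.5, -0.5, 0.6]
grip_width: 0.3
grip_force: 0.0
[-78.83298032   2.0065806  127.16707998]
shift cm [0.42, -0.11, -2.42] turn [0.002, 0.002, -0.013] rows>= 0.5
```

```bash
python3 -m pendant '[[[0.05,-0.2,-2.4],[0,0,0],0],[[0,0,0],[0,0,0],0],[[0.97,0.23,0],[0,0,0],0],[[0.97,0.23,0],[0,0,0],0],[[0.97,0.23,0],[0,0,0],0],[[0.97,0.23,0],[0,0,0],0],[[0.97,0.23,0],[0,0,0],0],[[0.97,0.23,0],[0,0,0],0],[[0.97,0.23,0],[0,0,0],0],[[0.97,0.23,0],[0,0,0],0]]' 60; python3 -m pendant '[[[0.5,0.12,0],[0,0,0],0],[[0.5,0.12,0],[0,0,0],0],[[0,0,0],[0,0,0],0]]' 60; python3 - <<'E'
from h import *
np.set_printoptions(precision=1,suppress=True)
Rb=R.from_euler('z',13.5,degrees=True);c=np.array([599.7,-319.5,0])
s=env.sense();print(Rb.inv().apply(s["eef_pos"]-c))
d=env.get_image("scene");w=cloud(d);X,Y,Z=[w[...,i] for i in range(3)];hsv=cv2.cvtColor(d["image"],cv2.COLOR_RGB2HSV)
k=(np.hypot(X-600,Y+320)<80)&(hsv[...,1]>180)&((hsv[...,0]<5)|(hsv[...,0]>175))&(Z>60);print(k.sum(),Rb.inv().apply(w[k].mean(0)-c))
E
```

```text
time: 36.65
eef_pos: [600.2, -320.5, 103.0]
orientation: [0.615, 0.789, -0.0, 0.001]
ft_force: [-0.7, 0.2, -1.5]
grip_width: 0.2
grip_force: 0.5
time: 36.95
eef_pos: [610.2, -318.3, 103.3]
orientation: [0.615, 0.789, -0.0, 0.002]
ft_force: [-0.7, -1.0, 0.5]
grip_width: -0.1
grip_force: 0.0
[ 10.5  -1.3 103.3]
54 [ 40.5   4.3 101.1]
```

```bash
for i in 1; do python3 -m pendant '[[[0.39,0.09,0],[0,0,0],0],[[0.39,0.09,0],[0,0,0],0],[[0,0,0],[0,0,0],0]]' 60; done; python3 -m pendant '[[[0.29,0.07,0],[0,0,0],0],[[0,0,0],[0,0,0],0]]' 60; python3 - <<'E'
from h import *
np.set_printoptions(precision=1,suppress=True)
Rb=R.from_euler('z',13.5,degrees=True);c=np.array([599.7,-319.5,0])
d=env.get_image("scene");w=cloud(d);X,Y,Z=[w[...,i] for i in range(3)];hsv=cv2.cvtColor(d["image"],cv2.COLOR_RGB2HSV)
k=(np.hypot(X-600,Y+320)<90)&(hsv[...,1]>180)&((hsv[...,0]<5)|(hsv[...,0]>175))&(Z>60);print(k.sum(),Rb.inv().apply(w[k].mean(0)-c))
E
```

```text
time: 37.3
eef_pos: [613.2, -317.9, 102.9]
orientation: [0.615, 0.789, -0.003, -0.002]
ft_force: [-17.5, -2.8, 7.2]
grip_width: 0.1
grip_force: 9.4
time: 37.5
eef_pos: [613.8, -317.8, 102.7]
orientation: [0.615, 0.788, -0.004, -0.004]
ft_force: [-26.3, -4.6, 11.8]
grip_width: -0.2
grip_force: 14.4
56 [ 41.2   4.2 100.5]
```

At the stop. Back off, rise, and check.

```bash
python3 -m pendant '[[[-1,-0.23,0],[0,0,0],0],[[-2,-0.5,0],[0,0,0],0],[[-4,-0.9,0],[0,0,0],0],[[-2,0,3],[0,0,0],0],[[0,0,5],[0,0,0],0],[[-4,4,3],[0,0,0],0],[[-4,4,0],[0,0,0],0],[[0,0,0],[0,0,0],0],[[0,0,0],[0,0,0],0]]' 60; python3 - <<'E'
from h import *
np.set_printoptions(precision=1,suppress=True)
Rb=R.from_euler('z',13.5,degrees=True);c=np.array([599.7,-319.5,0])
for n in("scene","top"):
    d=env.get_image(n);w=cloud(d);X,Y,Z=[w[...,i] for i in range(3)];hsv=cv2.cvtColor(d["image"],cv2.COLOR_RGB2HSV)
    k=(np.hypot(X-600,Y+320)<90)&(hsv[...,1]>180)&((hsv[...,0]<5)|(hsv[...,0]>175))&(Z>60);print(k.sum(),Rb.inv().apply(w[k].mean(0)-c))
    r=R.from_euler('z',-RYAW,degrees=True).apply((w-RAIL).reshape(-1,3)); 
    for y in(-98,0,100):
        k=(abs(r[:,1]-y)<20)&(abs(r[:,0])<48)&(r[:,2]>20)&(r[:,2]<38); q=r[k];print(n,len(q),[np.median(q[abs(q[:,0]-a)<5][:,2]).round(1) for a in(-40,0,35)])
    k=(np.hypot(X-475,Y-329)<45)&(Z>85)&(Z<120);print("beacon",np.median(Z[k]))
    if n=="scene":cv2.imwrite("pics/g.png",cv2.resize(d["image"][60:330,80:440,::-1],(800,600),interpolation=cv2.INTER_CUBIC))
E
```

```text
time: 38.45
eef_pos: [463.3, -265.1, 207.2]
orientation: [0.615, 0.789, -0.0, 0.002]
ft_force: [1.0, 0.1, -0.6]
grip_width: 0.1
grip_force: 0.0
52 [ 41.8   4.6 100.5]
scene 384 [np.float64(31.8), np.float64(32.6), np.float64(32.9)]
scene 284 [np.float64(32.6), np.float64(33.9), np.float64(33.6)]
scene 447 [np.float64(32.3), np.float64(32.9), np.float64(33.5)]
beacon 102.67144225978814
52 [ 38.4   3.  100.8]
top 391 [np.float64(30.8), np.float64(31.2), np.float64(32.0)]
top 297 [np.float64(30.7), np.float64(31.3), np.float64(32.6)]
top 408 [np.float64(31.4), np.float64(32.2), np.float64(31.6)]
beacon 101.67261377869875
```

View pics/g.png

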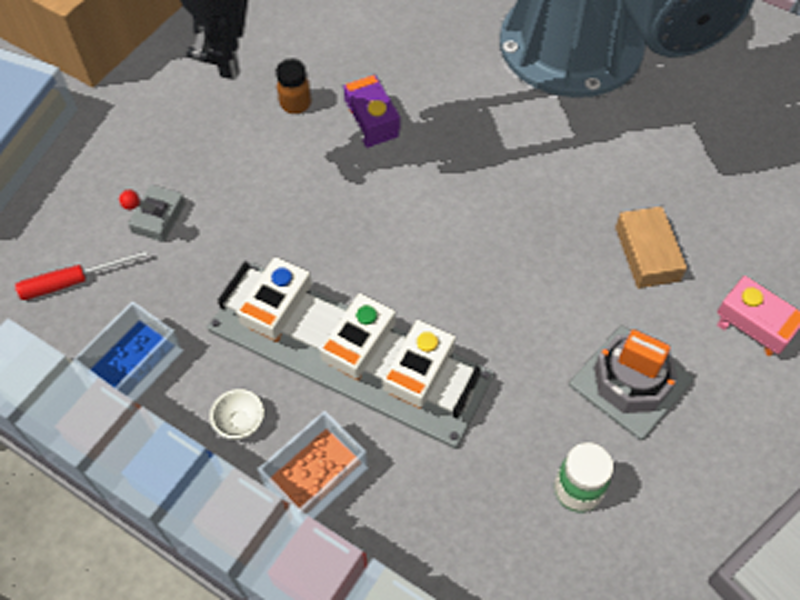

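```bash
python3 - <<'E'
from h import *
for n in("scene","top"):
    d=env.get_image(n);w=cloud(d);r=R.from_euler('z',-RYAW,degrees=True).apply((w-RAIL).reshape(-1,3))
    for y in(-98,0,100):
        q=r[(abs(r[:,1]-y)<22)&(abs(r[:,0])<43)&(r[:,2]>25)&(r[:,2]<36)];print(n,y,np.polyfit(q[:,0],q[:,2],1).round(4))
    q=r[(abs(abs(r[:,1]-1)-49)<14)&(abs(r[:,0])<27)&(abs(r[:,2])<6)];print(n,"rail",len(q),np.polyfit(q[:,0],q[:,2],1).round(4))
E
```

```text
scene -98 [8.00000e-03 3.27576e+01]
scene 0 [2.20000e-03 3.27309e+01]
scene 100 [-3.00000e-03  3.27879e+01]
scene rail 322 [-0.0103  0.6635]
top -98 [1.45000e-02 3.15288e+01]
top 0 [1.24000e-02 3.14483e+01]
top 100 [1.01000e-02 3.15101e+01]
top rail 305 [ 0.0102 -0.5298]
```

```bash
python3 -c "
from rig import env
print(env.job_done())"
```

```text
the job is handed in; nothing more can be done
None
```

All three modules (yellow, green and blue) are clipped flat on the rail, the beacon is locked in its socket, and the red switch was then thrown to its on stop. I checked these in the camera images and handed the job in at about 38 s; no verdict came back.

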